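Dress a brake pad and hold it up to the inspection camera

TASK

Pick up the larger of the two brake pads, which lies lining down, and deglaze it: keeping it flat, draw its lining along the sanding board in one unbroken straight stroke, from close by the clamp bar to the far end of the sheet, pressing steadily with about a kilo's weight (10 N). Then hold the pad up in the air for the inspection camera, its lining squarely facing the lens and centred 100 mm in front of it, long edge level, and finish while still holding it there, motionless. Do not touch the camera, and leave everything else on the bench where it is.

Things in the scene. Friction and masses are not known exactly. Their poses are not given: they have to be found in the camera images.
- pad: larger brake pad, 0.33-0.5 kg, lining down: black arched backplate (5.5 mm thick) on dark grey lining (11 mm); 132 mm long with ears. In the middle 44 mm the backplate's long edges are straight, 52 mm apart (lining 44 mm wide); its ends bend up to 12 mm to -y. Origin: centre of the lining's face, on the bench at the start; x along it, y across to the arch's outer edge, z lining to plate (up)
- small_pad: the smaller brake pad, loose, not to be moved: same shape, 95 mm long and 37 mm wide, 16.5 mm thick, lying lining down; it may lie in either of the two pads' places. Origin: centre of its underside
- board: sanding board, fixed: 320 mm long (x), 150 mm wide (y): brown abrasive sheet on a steel plate on sponge rubber on a 344 x 174 mm plywood base. Origin: centre of its underside, on the bench; z up. Abrasive face level, z = 36 mm. Clamp bar across the -x end, x = -158 to -134 mm, 10 mm above the sheet, its screws 10 mm higher; sheet free from x = -134 to 154 mm, y +-70 mm. Stroke: along +x
- board_top (a joint): how far the board's top plate is pressed down into its rubber, in m: 0 unpressed, at most 0.007. It gives straight down, 1 mm for each 3 N after the first 1 N, so 10 N presses it in 3 mm
- camera: the inspection camera's stand, fixed to the bench: a round steel foot 90 mm across and 20 mm high with a short post, about 160 mm high in all with the head. Origin: centre of the foot's underside; z up. At yaw 0 the camera looks towards -x of the world and up
- lens: the camera's head, a black barrel 60 mm across its white ring light and 75 mm long, on the stand. Origin: centre of the front glass, 32 mm in front (camera -x) of the foot's centre and 127 mm above the bench; z is the line of sight, out of the lens, rising at 55 degrees above level; y is level
- piston: bystander: steel caliper piston standing on the bench, 54 mm across, 48 mm high. Origin: centre of its underside
- bolt_a: bystander: wheel bolt standing on its head, 31 mm across, 54 mm high. Origin: centre of its underside
- bolt_b: bystander: a second wheel bolt like the first
- wrench: bystander: wrench 190 mm long lying on the bench. Origin: centre of its underside

How it is judged:
On the way, in this order (a step that is already met when the one before it is completed fails the run):
1. the pad is held in the gripper and pressed flat on the sheet near the clamp bar with 4 to 20 N (contact force between pad and board between 4 and 20 N and contact force between the fingers and pad above 1 N and angle between pad's own z axis and vertical below 0.12 rad and y of pad in the frame of board between -0.05 and 0.05 m and x of pad in the frame of board between -0.115 and -0.035 m), for 0.1 s.
2. still flat and pressed with 4 to 20 N, it has been drawn along the first part of the sheet (pad's centre past -15 mm from the board's centre, away from the bar) (contact force between pad and board between 4 and 20 N and contact force between the fingers and pad above 1 N and angle between pad's own z axis and vertical below 0.12 rad and y of pad in the frame of board between -0.05 and 0.05 m and x of pad in the frame of board above -0.015 m), for 0.04 s.
3. still flat and pressed with 4 to 20 N, it has been drawn along the middle of the sheet (pad's centre past 10 mm from the board's centre, away from the bar) (contact force between pad and board between 4 and 20 N and contact force between the fingers and pad above 1 N and angle between pad's own z axis and vertical below 0.12 rad and y of pad in the frame of board between -0.05 and 0.05 m and x of pad in the frame of board above 0.01 m), for 0.04 s.
4. still flat and pressed with 4 to 20 N, it has been drawn along most of the sheet (pad's centre past 35 mm from the board's centre, away from the bar) (contact force between pad and board between 4 and 20 N and contact force between the fingers and pad above 1 N and angle between pad's own z axis and vertical below 0.12 rad and y of pad in the frame of board between -0.05 and 0.05 m and x of pad in the frame of board above 0.035 m), for 0.04 s.
5. still flat and pressed with 4 to 20 N, it has been drawn along all of the sheet (pad's centre past 60 mm from the board's centre, away from the bar) (contact force between pad and board between 4 and 20 N and contact force between the fingers and pad above 1 N and angle between pad's own z axis and vertical below 0.12 rad and y of pad in the frame of board between -0.05 and 0.05 m and x of pad in the frame of board above 0.06 m), for 0.04 s.
At the end, for the whole second after the job is handed in: the pad is held in the fingers, still, touching nothing else, over 150 mm above the bench: its lining's centre 100 +-15 mm in front of the lens and within 15 mm of the line of sight each way, facing it within 10 degrees, its long axis level within 10 degrees (x of pad in the frame of lens between -0.015 and 0.015 m and y of pad in the frame of lens between -0.015 and 0.015 m and z of pad in the frame of lens between 0.085 and 0.115 m and angle between the z axis of pad and the z axis of lens, either way round below 0.18 rad and z of lens in the frame of pad below -0.07 m and angle between pad's own x axis and vertical between 1.4 and 1.742 rad and height (world z) of pad above 0.15 m and contact force between the fingers and pad above 2 N and linear speed of pad below 0.02 m/s and angular speed of pad below 0.15 rad/s and contact force between pad and board below 0.1 N and contact force between pad and lens below 0.1 N); the arm keeps its last pose, push and grip.
It fails at once if the board is pressed with more than 25 N (contact force between anything else and board above 25 N).
It fails at once if the camera is touched (contact force between anything else and camera above 1 N).
It fails at once if another thing on the bench is moved more than 25 mm (distance of any of small_pad, piston, bolt_a, bolt_b, wrench from where it was at the start of the episode above 0.025 m).
It also fails if it takes over 59 s, if anything falls off the work surface, if the arm or the gripper's body presses on something with over 40 N, if the wrist force passes 120 N, or if a joint passes its speed limit or range.

ROBOT

A 7-joint arm with a two-finger parallel gripper is mounted at the origin on the work surface. World frame = base frame: x ahead of the robot, y to its left, z up, the work surface at z = 0. Lengths are in m, angles in rad, forces in N, time in s.
With the tool pointing down it reaches from about 0.375 to 0.925 m from the base axis. Payload 3.1 kg.
Tool frame: the origin (TCP) lies on the centre line of the jaws, within the pads' length; the fingertips stand 14 mm ahead of it and the grasp point (between the pads) lies 5 mm behind it; x points along the fingers, z is the direction in which the jaws open and shut, and the axes are right-handed (so a half turn about x gives the same grasp; the last joint's range is limited). The gripper opens to 85 mm and grips with 20 to 120 N. Pads are 22 mm wide; open, the fingers measure 114 mm over their backs; the gripper's body (76 mm by 85 mm) begins 54 mm behind the grasp point. The pads swing forward as they close: fully open they stand 13 mm farther back than shut.
Start: joints at [-1.206, 0.383, 0.044, 1.598, -0.018, 1.161, -0.05], TCP at [0.29, 0.582, 0.245] pointing down, gripper open.
Joint ranges: [-2.61, 2.61], [-0.41, 2.15], [-1.48, 1.57], [0, 2.5], [-1.57, 4.71], [0.05, 1.97], [-2.85, 2.85]. Speed limits (rad/s): [2.79, 2.79, 3.14, 3.14, 3.14, 3.14, 3.14].

INTERFACE

Orientations are given as a unit quaternion [w, x, y, z].
In Python, from plant import robot gives the robot as it stands.
- The arm moves only by the tool move_arm, never from a script. Its argument "rows" is a list of rows, each an object of numbers: "grip": the finger opening in m, from 0 to 0.0854; "dx", "dy", "dz": the shift along the tool's x, y, z in m; "yaw": the turn about the tool's x in degrees. A call has 1 to 8 rows; each row is the pose to reach, as a shift and turn from the pose measured when the call began, along the tool's axes at that moment; what a row does not reach only later rows make up. A row lasts 1/10 s, in which the tool goes at most 50 mm and 8.59 degrees, less where a joint would pass 70% of its speed; a pose out of reach is approached as far as the arm can. A call with a gripper value outside its range is refused whole. The fingers move at their own pace and stop on an object; "squeeze" is the grip in N (left out, the last holds). Time passes only in rows, so rows that repeat a pose let the fingers close. It gives the time, the measured TCP pose, the force and the opening at its end, in the units of the state.
- robot.state(): the state, without advancing time (a new reading comes with each control period).
- robot.snapshot(name): name is "side" or "top" or "wrist"; returns a dict with "image" (400x640x3 uint8, blue, green, red), "fx", "fy", "cx", "cy" (pixels), "pose" (4x4, takes a point from camera to world coordinates); the wrist camera has in their place "tool_from_camera" (4x4, takes a point from camera to tool coordinates, whose origin is the TCP and whose axes are the tool frame's). Camera axes: x right, y down, z forward; pixel columns grow to the right and rows downward; lengths in m; the calibration is good to about 2 mm. A picture is of the moment at which its call begins: read the wrist's pose just before it. There is no depth.
- robot.finish_job(): hands the job in, once; it reports no verdict.
The state is a dict: "t": time; "qpos": joint angles; "joint_vel": joint speeds; "tau": joint torques, N m; "position": TCP position; "eef_rot": TCP orientation; "ft_force": force on the tool from outside, world axes, zero at the start; "moment": the same for the moment, N m; "finger_gap": opening from 0.0 (shut) to 1.0 (fully open).
Only numpy, scipy, OpenCV 4.12 (cv2) and the standard library are available. Lean on these libraries where they do the work, as an engineer would, in place of code of your own. Each camera call takes 0.05 s, during which the arm holds its last target.

## Working session

There is one attempt and no reset: what is moved stays moved. The work goes in short steps, Python scripts to look and compute and a tool call to move; the robot and the scene stay as the last step left them, time stands still between calls to the robot, and variables do not carry over. Pictures are saved under pics/ and viewed, and the job is handed in when it is done.

Besides the shell and the picture viewer there is one more tool, called after ">>>" in YAML: its name, and indented under it one key for each argument. move_arm: Moves the arm, as the interface text tells. Its arguments: {"type":"object","properties":{"rows":{"type":"array","items":{"type":"object","properties":{"grip":{"type":"number"},"dx":{"type":"number"},"dy":{"type":"number"},"dz":{"type":"number"},"yaw":{"type":"number"}}}},"squeeze":{"type":"number"}},"required":["rows"]}

```bash
ls; mkdir -p pics; python3 - <<'E'
from plant import robot
import cv2,numpy as np
s=robot.state();print(s)
for n in ("top","side","wrist"):
    p=robot.snapshot(n);cv2.imwrite(f"pics/{n}0.png",p["image"])
    print(n,{k:(np.round(v,4).tolist() if k!="image" else 0) for k,v in p.items()})
E
```

```text
pics
{'t': 0.0, 'qpos': array([-1.2058017 ,  0.38387995,  0.04381686,  1.59956932, -0.01789093,
        1.16118079, -0.04986469]), 'joint_vel': array([ 1.05604812e-03, -1.32577097e-03, -2.28847713e-03, -9.72757689e-06,
        9.67155540e-04,  1.05736187e-03,  9.15097754e-04]), 'tau': array([-4.62989319e-04, -4.33471799e+01,  1.02426354e+00, -2.49511009e+01,
        1.05873041e-02,  1.12457899e-02, -1.42052130e-06]), 'position': array([0.28978717, 0.5808223 , 0.24385996]), 'eef_rot': array([ 0.6005498 , -0.37257985,  0.60208376,  0.37150953]), 'ft_force': array([-0.91141032, -0.95647642, -0.1885003 ]), 'moment': array([0.00582432, 0.07215735, 0.00184167]), 'finger_gap': 1.0014312710228215}
top {'image': 0, 'fx': 506.785, 'fy': 506.785, 'cx': 323.9044, 'cy': 199.6225, 'pose': [[0.0287, -0.9842, 0.1748, 0.2858], [-0.9996, -0.0292, -0.0007, 0.0233], [0.0058, -0.1747, -0.9846, 1.619], [0.0, 0.0, 0.0, 1.0]]}
side {'image': 0, 'fx': 476.7583, 'fy': 476.7583, 'cx': 320.481, 'cy': 202.3272, 'pose': [[0.9764, -0.0882, 0.1969, 0.3044], [-0.2145, -0.4981, 0.8402, -1.0379], [0.024, -0.8626, -0.5052, 0.7593], [0.0, 0.0, 0.0, 1.0]]}
wrist {'image': 0, 'fx': 291.7889, 'fy': 291.7889, 'cx': 322.9616, 'cy': 194.5639, 'tool_from_camera': [[-0.0012, -0.3108, 0.9505, -0.1295], [0.0006, -0.9505, -0.3108, 0.0809], [1.0, 0.0002, 0.0013, 0.0005], [0.0, 0.0, 0.0, 1.0]]}
```

View pics/top0.png

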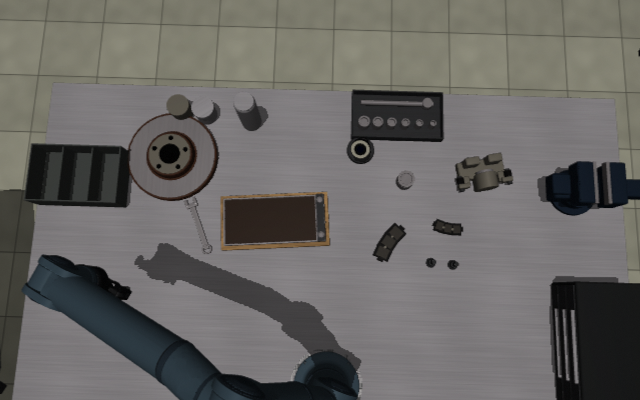

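View pics/side0.png

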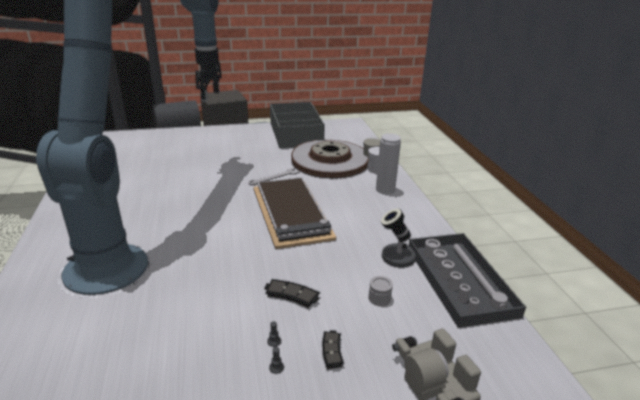

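View pics/wrist0.png

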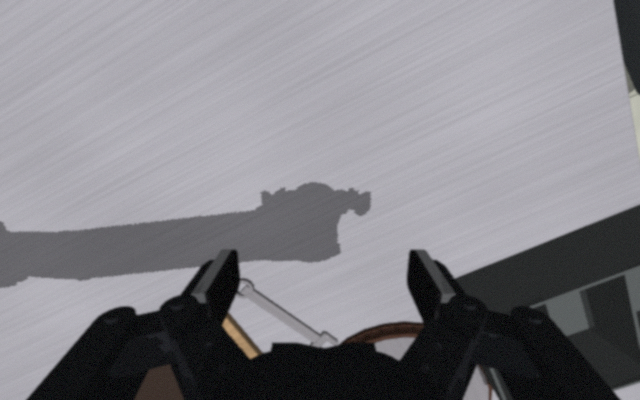

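The top view shows the large pad at about (390,243), the small pad at (448,227) and the bolts at (431,262) and (453,264). The piston is at (405,180), the camera at (360,150), and the board at (275,220) with its clamp bar on the right. The side view agrees. The wrist view shows only the bench and the shadow.

```bash
cat > h.py <<'E'
import numpy as np,cv2
from scipy.spatial.transform import Rotation as R
def Rq(q): return R.from_quat([q[1],q[2],q[3],q[0]]).as_matrix()
def wristpose(s,p):
    T=np.eye(4);T[:3,:3]=Rq(s["eef_rot"]);T[:3,3]=s["position"];return T@np.array(p["tool_from_camera"])
def ray(p,uv,P=None):
    P=np.array(p["pose"]) if P is None else P
    d=P[:3,:3]@np.array([(uv[0]-p["cx"])/p["fx"],(uv[1]-p["cy"])/p["fy"],1.]);return P[:3,3],d/np.linalg.norm(d)
def onz(p,uv,z,P=None):
    o,d=ray(p,uv,P);return o+d*(z-o[2])/d[2]
def tri(r1,r2):
    (o1,d1),(o2,d2)=r1,r2
    A=np.stack([d1,-d2],1);t=np.linalg.lstsq(A,o2-o1,rcond=None)[0]
    a=o1+d1*t[0];b=o2+d2*t[1];return (a+b)/2,np.linalg.norm(a-b)
def proj(p,X,P=None):
    P=np.array(p["pose"]) if P is None else P
    c=P[:3,:3].T@(np.asarray(X)-P[:3,3]);return np.array([p["fx"]*c[0]/c[2]+p["cx"],p["fy"]*c[1]/c[2]+p["cy"]])
E
python3 - <<'E'
import cv2
t=cv2.imread("pics/top0.png");s=cv2.imread("pics/side0.png")
a=cv2.resize(t[120:280,330:530],None,fx=4,fy=4,interpolation=cv2.INTER_CUBIC)[:600,:800]
cv2.imwrite("pics/topz.png",a)
b=cv2.resize(s[190:390,240:440],None,fx=3,fy=3,interpolation=cv2.INTER_CUBIC)
cv2.imwrite("pics/sidez.png",b)
cv2.imwrite("pics/topb.png",cv2.resize(t[180:260,180:340],None,fx=5,fy=5,interpolation=cv2.INTER_CUBIC))
E
```

```text
(no output)
```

View pics/topz.png

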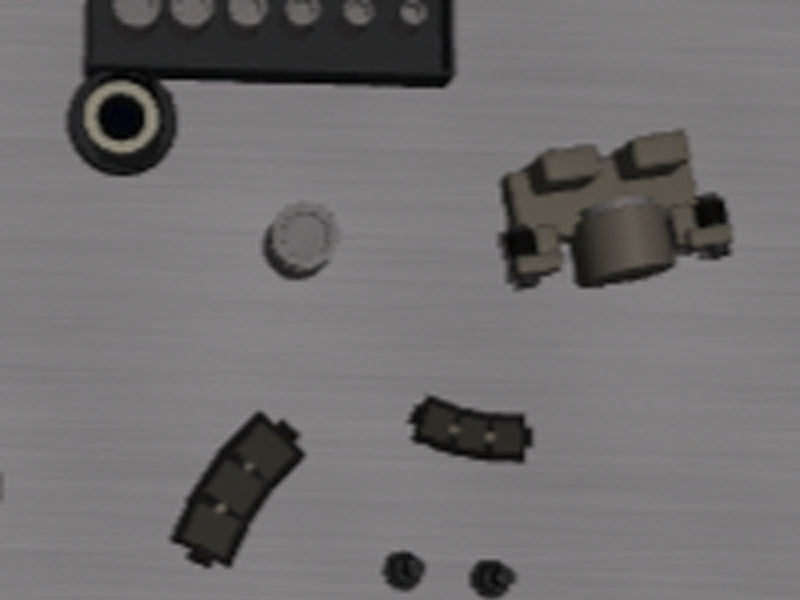

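View pics/sidez.png

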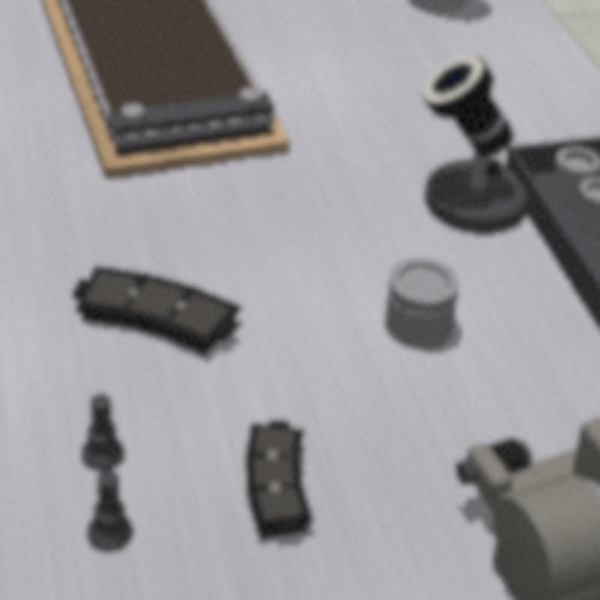

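View pics/topb.png

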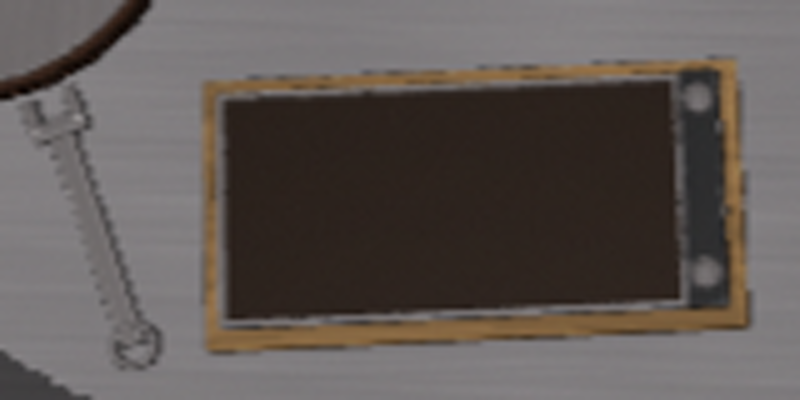

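```bash
python3 - <<'E'
from plant import robot
from h import *
T=robot.snapshot("top");S=robot.snapshot("side")
# studs two-view
for a,b in [((250,466),(181,305)),((221,507),(134,292))]:
    ut=(330+a[0]/4-.4,120+a[1]/4-.4);us=(240+b[0]/3-.3,190+b[1]/3-.3)
    print("stud",[np.round(x,4) for x in tri(ray(T,ut),ray(S,us))],onz(T,ut,.0165).round(4))
im=T["image"]
g=cv2.cvtColor(im,cv2.COLOR_BGR2GRAY)
# pad mask
m=(g<75).astype(np.uint8);cs,_=cv2.findContours(m,cv2.RETR_EXTERNAL,cv2.CHAIN_APPROX_NONE)
for c in cs:
    M=cv2.moments(c)
    if 15<M["m00"]<1500:
        cx,cy=M["m10"]/M["m00"],M["m01"]/M["m00"]
        if 330<cx<480 and 130<cy<280:
            pts=np.array([onz(T,q[0],.0165)[:2] for q in c],np.float32)
            print(round(cx,1),round(cy,1),M["m00"],onz(T,(cx,cy),.0165).round(4),[np.round(x,4) for x in cv2.minAreaRect(pts)])
# lens ring: pale
for n,P,w in (("top",T,(330,100,400,180)),("side",S,(370,200,420,250))):
    im=P["image"];h=cv2.cvtColor(im,cv2.COLOR_BGR2HSV).astype(int);b=im.astype(int)
    m=((b[:,:,2]>120)&(b[:,:,2]-b[:,:,0]>12)).astype(np.uint8)
    x0,y0,x1,y1=w;mm=np.zeros_like(m);mm[y0:y1,x0:x1]=m[y0:y1,x0:x1]
    cs,_=cv2.findContours(mm,cv2.RETR_EXTERNAL,cv2.CHAIN_APPROX_NONE);c=max(cs,key=cv2.contourArea)
    e=cv2.fitEllipse(c);print(n,e,cv2.contourArea(c),cv2.boundingRect(c))
    globals()["L"+n]=e[0]
X,r=tri(ray(T,Ltop),ray(S,Lside));print("lens",X.round(4),r)
# board ply
b=T["image"].astype(int)
m=((b[:,:,2]-b[:,:,0]>35)).astype(np.uint8);mm=np.zeros_like(m);mm[180:260,180:340]=m[180:260,180:340]
cs,_=cv2.findContours(mm,cv2.RETR_EXTERNAL,cv2.CHAIN_APPROX_NONE);c=max(cs,key=cv2.contourArea)
q=cv2.boxPoints(cv2.minAreaRect(c));print("ply px",q)
hsv=cv2.cvtColor(T["image"],cv2.COLOR_BGR2HSV)
m=((g<60)&(b[:,:,2]-b[:,:,0]>6)).astype(np.uint8);mm=np.zeros_like(m);mm[185:255,220:330]=m[185:255,220:330]
mm=cv2.morphologyEx(mm,cv2.MORPH_OPEN,np.ones((3,3)))
cs,_=cv2.findContours(mm,cv2.RETR_EXTERNAL,cv2.CHAIN_APPROX_NONE);c=max(cs,key=cv2.contourArea)
q=cv2.boxPoints(cv2.minAreaRect(c));print("sheet px",q)
Q=np.array([onz(T,x,.036) for x in q]);print(Q.round(4),Q.mean(0))
for i in range(4):
  d=Q[(i+1)%4]-Q[i];print(np.linalg.norm(d).round(4),np.degrees(np.arctan2(d[1],d[0])).round(2))
# two-view heights: screws
for a,b2 in [((698,97),(248,93)),((706,270),(132,109))]:
    ut=(180+a[0]/5-.4,180+a[1]/5-.4);us=(240+b2[0]/3-.3,190+b2[1]/3-.3)
    print("screw",[np.round(x,4) for x in tri(ray(T,ut),ray(S,us))])
print(robot.state()["t"])
E
```

```text
stud [array([ 0.4587, -0.1974,  0.0178]), np.float64(0.0006)] [ 0.4591 -0.1976  0.0165]
stud [array([ 0.4254, -0.1747,  0.0172]), np.float64(0.0009)] [ 0.4259 -0.1748  0.0165]
452.5 264.3 66.5 [ 0.3759 -0.3881  0.0165] [array([ 0.3767, -0.3881]), array([0.0282, 0.0296]), np.float64(45.2434)]
430.5 262.2 61.0 [ 0.3803 -0.3188  0.0165] [array([ 0.3803, -0.3186]), array([0.0277, 0.0284]), np.float64(63.1785)]
388.6 242.0 595.5 [ 0.4401 -0.1868  0.0165] [array([ 0.4397, -0.187 ]), array([0.0566, 0.1324]), np.float64(56.9348)]
447.3 227.5 305.5 [ 0.4918 -0.3734  0.0165] [array([ 0.4923, -0.3727]), array([0.0968, 0.0424]), np.float64(81.2338)]
401.1 185.7 36.5 [ 0.6232 -0.2259  0.0165] [array([ 0.627 , -0.2265]), array([0.0509, 0.0252]), np.float64(55.9008)]
459.4 180.2 118.5 [ 0.647  -0.4146  0.0165] [array([ 0.6567, -0.4214]), array([0.0902, 0.0436]), np.float64(3.8855)]
467.6 164.4 72.0 [ 0.7004 -0.4424  0.0165] [array([ 0.7065, -0.4486]), array([0.033 , 0.0615]), np.float64(8.9797)]
top ((359.88287353515625, 148.81494140625), (15.972677230834961, 16.489160537719727), 135.4844512939453) 205.0 (352, 141, 17, 17)Traceback (most recent call last):
  File "<stdin>", line 24, in <module>
ValueError: max() iterable argument is empty
```

```bash
python3 - <<'E'
from plant import robot
from h import *
T=robot.snapshot("top");S=robot.snapshot("side")
print(S["image"][200:235,380:412].mean(2).astype(int)[::2,::2])
g=cv2.cvtColor(T["image"],cv2.COLOR_BGR2GRAY)
b=T["image"].astype(int)
m=((b[:,:,2]-b[:,:,0]>35)).astype(np.uint8);mm=np.zeros_like(m);mm[180:260,180:340]=m[180:260,180:340]
cs,_=cv2.findContours(mm,cv2.RETR_EXTERNAL,cv2.CHAIN_APPROX_NONE);c=max(cs,key=cv2.contourArea)
q=cv2.boxPoints(cv2.minAreaRect(c));Q=np.array([onz(T,x,.01) for x in q]);print("ply",Q.round(4),Q.mean(0))
for i in range(4):
  d=Q[(i+1)%4]-Q[i];print(np.linalg.norm(d).round(4),np.degrees(np.arctan2(d[1],d[0])).round(2))
m=((g<60)&(b[:,:,2]-b[:,:,0]>6)).astype(np.uint8);mm=np.zeros_like(m);mm[185:255,220:330]=m[185:255,220:330]
mm=cv2.morphologyEx(mm,cv2.MORPH_OPEN,np.ones((3,3)))
cs,_=cv2.findContours(mm,cv2.RETR_EXTERNAL,cv2.CHAIN_APPROX_NONE);c=max(cs,key=cv2.contourArea)
q=cv2.boxPoints(cv2.minAreaRect(c));print("sheet px",q)
Q=np.array([onz(T,x,.036) for x in q]);print(Q.round(4),Q.mean(0))
for i in range(4):
  d=Q[(i+1)%4]-Q[i];print(np.linalg.norm(d).round(4),np.degrees(np.arctan2(d[1],d[0])).round(2))
for a,b2 in [((698,97),(248,93)),((706,270),(132,109))]:
    ut=(180+a[0]/5-.4,180+a[1]/5-.4);us=(240+b2[0]/3-.3,190+b2[1]/3-.3)
    print("screw",[np.round(x,4) for x in tri(ray(T,ut),ray(S,us))])
# lens: glass dark centre; foot
us=(240+457/3-.3,190+80/3-.3)
print("lens",[np.round(x,4) for x in tri(ray(T,(359.9,148.8)),ray(S,us))])
# foot in top: ellipse of dark ; foot centre in side
print("footside",onz(S,(240+478/3,190+193/3),.02), "foottop rough",onz(T,(330+122/4,120+122/4),.02))
E
```

```text
[[180 180 182 184 186 182 186 185 186 186 185 185 185 186 187 188]
 [181 182 180 182 185 184 185 185 186 184 186 186 188 186 187 188]
 [184 181 183 184 186 187 185 187 185 188 188 187 188 190 187 188]
 [185 183 181 182 184 185 183 185 185 185 186 187 190 188 189 187]
 [184 187 182 183 183 183 187 188 187 180 174 186 187 188 187 188]
 [183 185 185 183 185 182 170 161 175 183 155 169 185 189 189 188]
 [183 185 186 182 166 128  84  65 105 178 158 129 178 186 189 187]
 [181 184 185 159  91  39  32  38 105 176 123  61 154 187 184 187]
 [184 185 165  90  33  28  31  66 149 151  69  39 128 185 187 186]
 [181 185 126  44  38  50  94 137 149  81  24  45 140 186 188 188]
 [179 187 151  98 101 133 156 136  76  29  28  53 160 189 189 186]
 [169 167 181 169 162 149 106  54  25  17  27  50 150 187 189 190]
 [177 130 111 110  86  51  27  16  18  19  24  23  86 169 189 189]
 [185 163  87  32  14  26  24  15  22  26  14  28  37 124 181 186]
 [186 182 151 104  78  60  31  17  21  18  23  19  27  82 154 183]
 [186 185 184 174 168 153  83  20  20  20  25  20  39  83 106 169]
 [187 187 184 187 186 180 13
[... 162 characters left out ...]
.4258 0.0007 0.01  ]
 [0.4006 0.3429 0.01  ]] [0.49968738 0.17959342 0.01      ]
0.3496 -85.7
0.1738 -175.92
0.3432 94.22
0.1734 6.21
sheet px [[223.76773 199.42635]
 [313.65335 195.6811 ]
 [315.4835  239.60484]
 [225.59787 243.35008]]
[[0.558  0.3393 0.036 ]
 [0.5785 0.055  0.036 ]
 [0.439  0.0448 0.036 ]
 [0.4191 0.3248 0.036 ]] [0.49864612 0.19099197 0.036     ]
0.285 -85.87
0.1399 -175.81
0.2807 94.07
0.1396 5.96
screw [array([0.5641, 0.0371, 0.0538]), np.float64(0.002)]
screw [array([0.4555, 0.0287, 0.0543]), np.float64(0.0017)]
lens [array([ 0.713 , -0.0834,  0.125 ]), np.float64(0.0029)]
footside [ 0.73751925 -0.1060522   0.02      ] foottop rough [ 0.73582666 -0.09256768  0.02      ]
```

```bash
python3 - <<'E'
from plant import robot
from h import *
s=robot.state();print(Rq(s["eef_rot"]).round(3),s["t"],s["position"])
D=Rq(s["eef_rot"]).T@(np.array([0.60,-0.10,0.33])-s["position"]);print(D.round(3))
E
```

```text
[[-0.    -0.895  0.446]
 [-0.001  0.446  0.895]
 [-1.    -0.    -0.001]] 0.35 [0.29012543 0.58144502 0.24495483]
[-0.085 -0.582 -0.471]
```

>>> move_arm:
  rows:
    - {"dx": -0.09, "dy": -0.05, "dz": -0.04, "yaw": 7}
    - {"dx": -0.09, "dy": -0.58, "dz": -0.47, "yaw": 7}
    - {"dx": -0.09, "dy": -0.58, "dz": -0.47, "yaw": 7}
    - {"dx": -0.09, "dy": -0.58, "dz": -0.47, "yaw": 7}
    - {"dx": -0.09, "dy": -0.58, "dz": -0.47, "yaw": 7}
    - {"dx": -0.09, "dy": -0.58, "dz": -0.47, "yaw": 7}
    - {"dx": -0.09, "dy": -0.58, "dz": -0.47, "yaw": 7}
    - {"dx": -0.09, "dy": -0.58, "dz": -0.47, "yaw": 7}

```text
invalid input at $.rows[0]: expected keys grip, dx, dy, dz, yaw
```

```bash
python3 - <<'E'
from plant import robot
from h import *
s=robot.state();print(Rq(s["eef_rot"]).round(3),s["t"],s["position"],s["qpos"].round(3))
D=Rq(s["eef_rot"]).T@(np.array([0.60,-0.15,0.33])-s["position"]);print(D.round(3))
E
```

```text
[[-0.    -0.895  0.446]
 [-0.001  0.446  0.895]
 [-1.    -0.    -0.001]] 0.35 [0.29012543 0.58144502 0.24495483] [-1.206  0.383  0.044  1.598 -0.018  1.161 -0.05 ]
[-0.085 -0.604 -0.516]
```

>>> move_arm:
  rows:
    - {"grip": 0.085, "dx": -0.05, "dy": -0.03, "dz": -0.02, "yaw": 7}
    - {"grip": 0.085, "dx": -0.09, "dy": -0.6, "dz": -0.5, "yaw": 7}
    - {"grip": 0.085, "dx": -0.09, "dy": -0.6, "dz": -0.5, "yaw": 7}
    - {"grip": 0.085, "dx": -0.09, "dy": -0.6, "dz": -0.5, "yaw": 7}
    - {"grip": 0.085, "dx": -0.09, "dy": -0.6, "dz": -0.5, "yaw": 7}
    - {"grip": 0.085, "dx": -0.09, "dy": -0.6, "dz": -0.5, "yaw": 7}
    - {"grip": 0.085, "dx": -0.09, "dy": -0.6, "dz": -0.5, "yaw": 7}
    - {"grip": 0.085, "dx": -0.09, "dy": -0.6, "dz": -0.5, "yaw": 7}

```text
t: 1.15
position: [0.4442, 0.2336, 0.3092]
eef_rot: [0.623, -0.335, 0.623, 0.335]
ft_force: [1.3, -0.3, 0.3]
finger_gap: 0.994
```

```bash
cat > st.py <<'E'
from plant import robot
from h import *
import sys
s=robot.state();M=Rq(s["eef_rot"])
print(M.round(3).tolist(),"t",round(s["t"],2),"p",s["position"].round(4),"q",s["qpos"].round(3),"F",s["ft_force"].round(2),"gap",round(s["finger_gap"],3))
if len(sys.argv)>3:
    print("D",(M.T@(np.array([float(a) for a in sys.argv[1:4]])-s["position"])).round(4))
E
python3 st.py .6 -.15 .33
```

```text
[[0.0, -0.834, 0.552], [0.0, 0.552, 0.834], [-1.0, -0.0, 0.0]] t 1.15 p [0.4442 0.2336 0.3092] q [-0.847  0.039  0.29   1.882 -0.012  1.222  0.432] F [ 1.28 -0.32  0.28] gap 0.994
D [-0.0209 -0.3417 -0.2338]
```

>>> move_arm:
  rows:
    - {"grip": 0.085, "dx": -0.02, "dy": -0.34, "dz": -0.23, "yaw": 0}
    - {"grip": 0.085, "dx": -0.02, "dy": -0.34, "dz": -0.23, "yaw": 0}
    - {"grip": 0.085, "dx": -0.02, "dy": -0.34, "dz": -0.23, "yaw": 0}
    - {"grip": 0.085, "dx": -0.02, "dy": -0.34, "dz": -0.23, "yaw": 0}
    - {"grip": 0.085, "dx": -0.02, "dy": -0.34, "dz": -0.23, "yaw": 0}
    - {"grip": 0.085, "dx": -0.02, "dy": -0.34, "dz": -0.23, "yaw": 0}
    - {"grip": 0.085, "dx": -0.02, "dy": -0.34, "dz": -0.23, "yaw": 0}
    - {"grip": 0.085, "dx": -0.02, "dy": -0.34, "dz": -0.23, "yaw": 0}

```text
t: 1.95
position: [0.5963, -0.1354, 0.3289]
eef_rot: [0.623, -0.335, 0.622, 0.335]
ft_force: [1.5, 0.5, 0.0]
finger_gap: 0.996
```

```bash
cat > snap.py <<'E'
from plant import robot
from h import *
import sys,pickle
s=robot.state();p=robot.snapshot("wrist");p["P"]=wristpose(s,p)
pickle.dump(p,open(f"{sys.argv[1]}.pkl","wb"));cv2.imwrite(f"pics/{sys.argv[1]}.png",p["image"])
E
python3 st.py; python3 snap.py w1
```

```text
[[0.001, -0.834, 0.551], [0.001, 0.551, 0.834], [-1.0, -0.001, 0.001]] t 1.95 p [ 0.5963 -0.1354  0.3289] q [-0.358  0.281  0.631  1.62  -0.172  1.295  1.288] F [1.49 0.49 0.02] gap 0.996
```

View pics/w1.png

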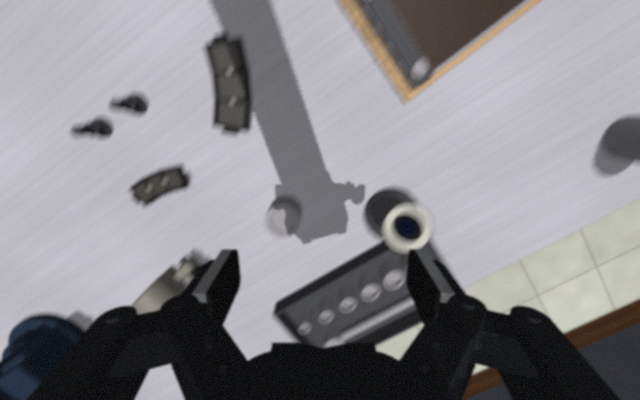

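The wrist view shows the large pad at (230,82), the small pad at (160,185), the lens ring at (407,227) and the camera foot behind it at about (388,210). The clamp-bar end of the board is at the top.

```bash
cat > meas.py <<'E'
from plant import robot
from h import *
import pickle,sys
p=pickle.load(open(sys.argv[1],"rb"));P=p["P"];im=p["image"].astype(int)
T=robot.snapshot("top") if False else None
print("bgr ring",im[227,385],im[227,430],im[227,407],"bench",im[150,400])
def ring(w,thr):
    x0,y0,x1,y1=w;m=np.zeros(im.shape[:2],np.uint8);m[y0:y1,x0:x1]=((im[:,:,2]-im[:,:,0]>thr)&(im[:,:,2]>130))[y0:y1,x0:x1]
    cs,_=cv2.findContours(m,cv2.RETR_EXTERNAL,cv2.CHAIN_APPROX_NONE);c=max(cs,key=cv2.contourArea)
    return cv2.fitEllipse(c),cv2.contourArea(c)
e,a=ring((375,190,440,260),8);print("ring",e,a)
g=im.mean(2)
m=(g<100).astype(np.uint8)
cs,_=cv2.findContours(m,cv2.RETR_EXTERNAL,cv2.CHAIN_APPROX_NONE)
for c in cs:
    M=cv2.moments(c)
    if M["m00"]>100:
        cx,cy=M["m10"]/M["m00"],M["m01"]/M["m00"]
        if cy<230 and cx<300: 
            pts=np.array([onz(p,q[0],.0165,P)[:2] for q in c],np.float32)
            print((round(cx,1),round(cy,1)),M["m00"],onz(p,(cx,cy),.0165,P).round(4),[np.round(x,4) for x in cv2.minAreaRect(pts)])
E
python3 meas.py w1.pkl
python3 - <<'E'
import cv2
im=cv2.imread("pics/w1.png")
a=cv2.resize(im[180:260,350:450],None,fx=6,fy=6,interpolation=cv2.INTER_CUBIC)
b=cv2.resize(im[30:140,190:270],None,fx=5,fy=5,interpolation=cv2.INTER_CUBIC)[:480]
c=cv2.copyMakeBorder(b,0,0,0,0,cv2.BORDER_CONSTANT)
cv2.imwrite("pics/w1c.png",a);cv2.imwrite("pics/w1p.png",cv2.resize(im[30:140,190:270],None,fx=5,fy=5,interpolation=cv2.INTER_CUBIC))
E
```

```text
bgr ring [166 175 178] [187 191 194] [37 17 12] bench [197 188 191]
ring ((406.1174011230469, 228.02552795410156), (43.30270004272461, 46.639862060546875), 126.56452941894531) 1569.5
(289.9, 209.9) 577.0 [ 0.6424 -0.2286  0.0165] [array([ 0.6452, -0.229 ]), array([0.0424, 0.0645]), np.float64(84.1791)]
(159.5, 184.3) 1119.5 [ 0.4941 -0.3745  0.0165] [array([ 0.4943, -0.3749]), array([0.0954, 0.0372]), np.float64(79.8662)]
(96.0, 128.1) 330.0 [ 0.3785 -0.3926  0.0165] [array([ 0.3747, -0.3969]), array([0.0551, 0.0217]), np.float64(56.5498)]
(132.7, 103.9) 305.5 [ 0.3836 -0.3227  0.0165] [array([ 0.3793, -0.3244]), array([0.0465, 0.0218]), np.float64(42.3589)]
(231.4, 81.3) 3361.5 [ 0.4383 -0.1846  0.0165] [array([ 0.4404, -0.1868]), array([0.0589, 0.1348]), np.float64(55.7165)]
```

View pics/w1c.png

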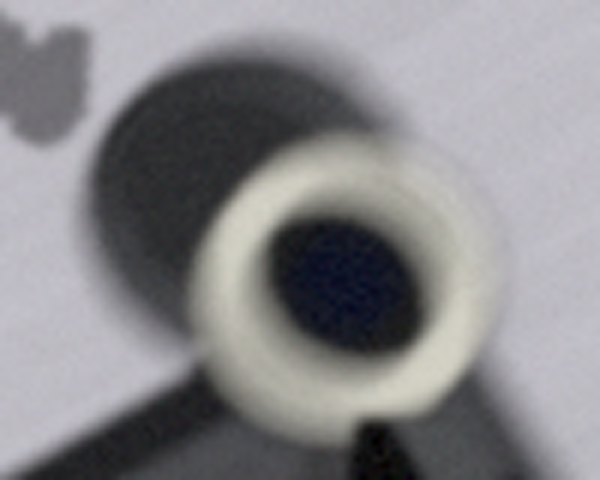

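View pics/w1p.png

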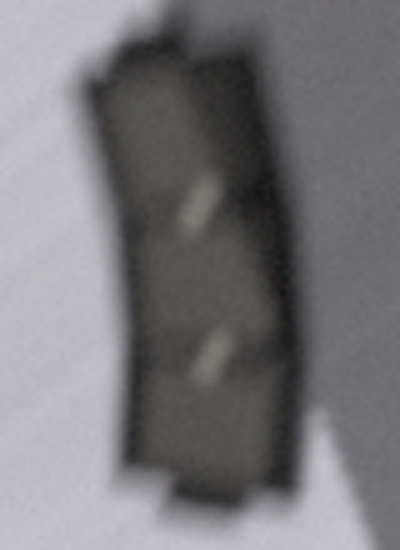

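```bash
python3 - <<'E'
from plant import robot
from h import *
import pickle
from scipy.optimize import least_squares
p=pickle.load(open("w1.pkl","rb"));P=p["P"]
T=robot.snapshot("top");S=robot.snapshot("side")
W=[(95,190),(110,130),(150,80),(200,60),(105,260),(130,310)]
def fit(pts):
    return least_squares(lambda c:np.hypot(*(pts-c).T)-.045,pts.mean(0)).x
w=np.array([onz(p,(350+a/6-.4,180+b/6-.4),.02,P)[:2] for a,b in W]);c1=fit(w);print("foot wrist",c1,np.hypot(*(w-c1).T))
# top: edge of dark foot, left/bottom/right arcs by radial search
g=cv2.cvtColor(T["image"],cv2.COLOR_BGR2GRAY).astype(np.float32)
pts=[]
for a in np.radians(np.arange(-20,201,10)):
    r=np.arange(9,19,.25);u=360+r*np.cos(a);v=149.5+r*np.sin(a)
    val=cv2.remap(g,u.astype(np.float32)[None],v.astype(np.float32)[None],1)[0]
    k=np.argmax(np.diff(cv2.GaussianBlur(val[None],(5,1),0)[0]));pts.append(onz(T,(u[k],v[k]),.02)[:2])
pts=np.array(pts);c2=fit(pts);print("foot top",c2,np.hypot(*(pts-c2).T).round(3))
# side: foot
us=(240+457/3-.3,190+80/3-.3)
L=[ray(T,(359.9,148.8)),ray(p,(406.1,228.0),P),ray(S,us)]
for i,j in ((0,1),(0,2),(1,2)): print([np.round(x,4) for x in tri(L[i],L[j])])
# stroke through all
A=sum(np.eye(3)-np.outer(d,d) for o,d in L);b=sum((np.eye(3)-np.outer(d,d))@o for o,d in L);X=np.linalg.solve(A,b);print("lens",X.round(4))
for c in (c1,c2):
    d=c-X[:2];print(np.hypot(*d),"yaw",np.degrees(np.arctan2(d[1],d[0])))
# pad studs wrist
for a in ((200,205),(211,355)):
    print("stud w",onz(p,(190+a[0]/5-.4,30+a[1]/5-.4),.0175,P).round(4))
st=[((250,466),(200,205)),((221,507),(211,355))]
for a,b in ((st[0][0],st[1][1]),(st[1][0],st[0][1])):
    print([np.round(x,4) for x in tri(ray(T,(330+a[0]/4-.4,120+a[1]/4-.4)),ray(p,(190+b[0]/5-.4,30+b[1]/5-.4),P))])
E
```

```text
foot wrist [ 0.73768107 -0.09235813] [0.04425144 0.04573705 0.04633224 0.04385677 0.04393104 0.04591364]
foot top [ 0.7400629  -0.09187105] [0.059 0.059 0.049 0.04  0.038 0.036 0.037 0.047 0.046 0.046 0.048 0.048
 0.048 0.047 0.047 0.048 0.047 0.046 0.046 0.046 0.045 0.045 0.044]
[array([ 0.7113, -0.0852,  0.1288]), np.float64(0.0051)]
[array([ 0.713 , -0.0834,  0.125 ]), np.float64(0.0029)]
[array([ 0.7127, -0.0877,  0.1281]), np.float64(0.0)]
lens [ 0.7128 -0.0854  0.1264]
0.02587924743058155 yaw -15.596480289555016
0.0280643597748647 yaw -13.330710358292038
stud w [ 0.4262 -0.1776  0.0175]
stud w [ 0.459  -0.2002  0.0175]
[array([ 0.4591, -0.1981,  0.0211]), np.float64(0.0025)]
[array([ 0.4261, -0.176 ,  0.0183]), np.float64(0.0029)]
```

```bash
python3 - <<'E'
from plant import robot
from h import *
import pickle
p=pickle.load(open("w1.pkl","rb"));P=p["P"]
T=robot.snapshot("top");S=robot.snapshot("side")
L=np.array([.712,-.0855,.127])
for yw in (-5,-15,-25,-35):
    y=np.radians(yw);z=np.array([-np.cos(y)*np.cos(np.radians(55)),-np.sin(y)*np.cos(np.radians(55)),np.sin(np.radians(55))])
    back=L-z*.075; foot=L+np.array([.032*np.cos(y),.032*np.sin(y),-.107])
    f=lambda q,X,P=None:proj(q,X,P)
    ss=lambda X:((f(S,X)-[240,190]+.3)*3).round(0)
    print(yw,"side lens",ss(L),"back",ss(back),"foot",ss(foot),"footbot",ss(foot-[0,0,.02]),"top back",((f(T,back)-[330,120])*4).round(),"foot",((f(T,foot)-[330,120])*4).round(),"wr foot",((f(p,foot,P)-[350,180])*6).round())
cv2.imwrite("pics/sidec.png",cv2.resize(S["image"][195:275,360:440],None,fx=7,fy=7,interpolation=cv2.INTER_CUBIC))
E
```

```text
-5 side lens [455.  80.] back [497. 138.] foot [479. 181.] footbot [476. 200.] top back [123.  83.] foot [117. 112.] wr foot [280. 209.]
-15 side lens [455.  80.] back [498. 143.] foot [480. 185.] footbot [477. 203.] top back [132.  85.] foot [124. 114.] wr foot [261. 217.]
-25 side lens [455.  80.] back [499. 148.] foot [480. 189.] footbot [477. 207.] top back [141.  88.] foot [130. 116.] wr foot [240. 221.]
-35 side lens [455.  80.] back [497. 152.] foot [479. 192.] footbot [476. 211.] top back [149.  93.] foot [136. 120.] wr foot [220. 222.]
```

View pics/sidec.png

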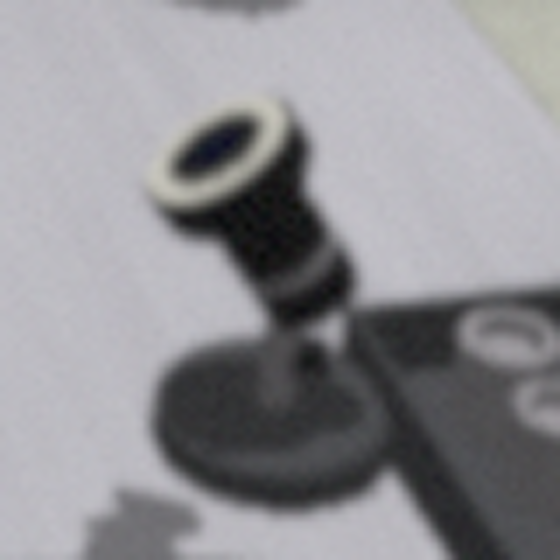

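```bash
python3 - <<'E'
from plant import robot
from h import *
import pickle
p=pickle.load(open("w1.pkl","rb"));P=p["P"]
S=robot.snapshot("side");T=robot.snapshot("top")
im=cv2.resize(S["image"],None,fx=4,fy=4,interpolation=cv2.INTER_CUBIC).astype(int)
m=np.zeros(im.shape[:2],np.uint8);w=(slice(205*4,228*4),slice(378*4,405*4))
g=im.mean(2);m[w]=((im[:,:,2]-im[:,:,0]>15))[w]
cs,_=cv2.findContours(m,cv2.RETR_EXTERNAL,cv2.CHAIN_APPROX_NONE);c=max(cs,key=cv2.contourArea)
e=cv2.fitEllipse(c);print("side ring",np.array(e[0])/4,np.array(e[1])/4,e[2])
L=np.array([.712,-.0855,.127]);t=np.linspace(0,2*np.pi,60)
for yw in (0,-10,-15,-20,-30):
    y=np.radians(yw);z=np.array([-np.cos(y)*np.cos(np.radians(55)),-np.sin(y)*np.cos(np.radians(55)),np.sin(np.radians(55))])
    a=np.array([-np.sin(y),np.cos(y),0]);b=np.cross(z,a)
    C=L+.03*(np.cos(t)[:,None]*a+np.sin(t)[:,None]*b)
    for n,q,PP in (("side",S,None),("wrist",p,P),("top",T,None)):
        e=cv2.fitEllipse(np.array([proj(q,x,PP) for x in C],np.float32));print(yw,n,np.round(e[0],1),np.round(e[1],1),round(e[2],1),end=" | ")
    print()
E
```

```text
Traceback (most recent call last):
ValueError: max() iterable argument is empty
```

```bash
python3 - <<'E'
from plant import robot
from h import *
import pickle
p=pickle.load(open("w1.pkl","rb"));P=p["P"]
S=robot.snapshot("side");T=robot.snapshot("top")
im=cv2.resize(S["image"],None,fx=4,fy=4,interpolation=cv2.INTER_CUBIC).astype(int)
m=np.zeros(im.shape[:2],np.uint8);w=(slice(205*4,228*4),slice(378*4,405*4))
d=(im[:,:,2]-im[:,:,0]);print(np.percentile(d[w],[0,10,50,90,99,100]))
m[w]=(d>3)[w]
cs,_=cv2.findContours(m,cv2.RETR_EXTERNAL,cv2.CHAIN_APPROX_NONE);c=max(cs,key=cv2.contourArea)
e=cv2.fitEllipse(c);print("side ring",np.array(e[0])/4,np.array(e[1])/4,e[2])
L=np.array([.712,-.0855,.127]);t=np.linspace(0,2*np.pi,60)
for yw in (0,-10,-15,-20,-30):
    y=np.radians(yw);z=np.array([-np.cos(y)*np.cos(np.radians(55)),-np.sin(y)*np.cos(np.radians(55)),np.sin(np.radians(55))])
    a=np.array([-np.sin(y),np.cos(y),0]);b=np.cross(z,a)
    C=L+.03*(np.cos(t)[:,None]*a+np.sin(t)[:,None]*b)
    for n,q,PP in (("side",S,None),("wrist",p,P),("top",T,None)):
        e=cv2.fitEllipse(np.array([proj(q,x,PP) for x in C],np.float32));print(yw,n,np.round(e[0],1),np.round(e[1],1),round(e[2],1),end=" | ")
    print()
E
```

```text
[-26.  -6.  -2.   9.  11.  12.]
side ring [391.22344971 216.78289795] [12.02865887 23.0729599 ] 57.04546356201172
0 side [391.6 216.4] [14.9 24. ] 55.3 | 0 wrist [407.8 226.8] [48.3 50.5] 107.3 | 0 top [360.8 148.4] [18.6 19.8] 76.7 | 
-10 side [391.6 216.4] [12.9 24. ] 55.8 | -10 wrist [407.6 226.9] [47.9 50.7] 110.3 | -10 top [360.8 148.4] [18.8 19.7] 94.2 | 
-15 side [391.6 216.4] [11.9 24. ] 56.4 | -15 wrist [407.6 226.9] [47.6 50.6] 113.5 | -15 top [360.8 148.4] [18.8 19.7] 104.0 | 
-20 side [391.5 216.4] [10.9 24. ] 57.2 | -20 wrist [407.5 226.9] [47.3 50.6] 117.4 | -20 top [360.8 148.4] [18.8 19.7] 114.2 | 
-30 side [391.5 216.4] [ 8.8 24. ] 59.4 | -30 wrist [407.3 226.9] [46.4 50.3] 126.7 | -30 top [360.8 148.4] [18.7 19.7] 134.2 |
```

>>> move_arm:
  rows:
    - {"grip": 0.085, "dx": 0, "dy": -0.41, "dz": 0.1, "yaw": 0}
    - {"grip": 0.085, "dx": 0, "dy": -0.41, "dz": 0.1, "yaw": 0}
    - {"grip": 0.085, "dx": 0, "dy": -0.41, "dz": 0.1, "yaw": 0}
    - {"grip": 0.085, "dx": 0, "dy": -0.41, "dz": 0.1, "yaw": 0}
    - {"grip": 0.085, "dx": 0, "dy": -0.41, "dz": 0.1, "yaw": 0}
    - {"grip": 0.085, "dx": 0, "dy": -0.41, "dz": 0.1, "yaw": 0}
    - {"grip": 0.085, "dx": 0, "dy": -0.41, "dz": 0.1, "yaw": 0}
    - {"grip": 0.085, "dx": 0, "dy": -0.41, "dz": 0.1, "yaw": 0}

```text
t: 3.2
position: [0.9122, -0.2413, 0.3297]
eef_rot: [0.628, -0.34, 0.616, 0.334]
ft_force: [2.1, -0.3, 1.2]
finger_gap: 0.999
```

```bash
python3 st.py
```

```text
[[0.019, -0.837, 0.546], [0.0, 0.546, 0.838], [-1.0, -0.016, 0.011]] t 3.2 p [ 0.9122 -0.2413  0.3297] q [ 0.18   1.175  0.568  0.137 -0.548  1.831  1.248] F [ 2.05 -0.34  1.19] gap 0.999
```

>>> move_arm:
  rows:
    - {"grip": 0.085, "dx": 0, "dy": -0.1, "dz": 0.03, "yaw": 0}
    - {"grip": 0.085, "dx": 0, "dy": -0.1, "dz": 0.03, "yaw": 0}
    - {"grip": 0.085, "dx": 0, "dy": -0.1, "dz": 0.03, "yaw": 0}

```text
t: 3.5
position: [0.933, -0.2446, 0.3064]
eef_rot: [0.638, -0.348, 0.605, 0.327]
ft_force: [-0.3, 0.1, -0.6]
finger_gap: 0.999
```

```bash
python3 st.py
```

```text
[[0.055, -0.837, 0.544], [-0.003, 0.545, 0.839], [-0.998, -0.048, 0.027]] t 3.5 p [ 0.933  -0.2446  0.3064] q [ 0.215  1.235  0.058  0.032 -0.066  1.82   1.21 ] F [-0.31  0.13 -0.61] gap 0.999
```

```bash
python3 st.py 0.42 -0.17 0.22
```

```text
[[0.055, -0.837, 0.544], [-0.003, 0.545, 0.839], [-0.998, -0.048, 0.027]] t 3.5 p [ 0.933  -0.2446  0.3064] q [ 0.215  1.235  0.058  0.032 -0.066  1.82   1.21 ] F [-0.31  0.13 -0.61] gap 0.999
D [ 0.0576  0.4744 -0.2188]
```

>>> move_arm:
  rows:
    - {"grip": 0.085, "dx": 0.0576, "dy": 0.474, "dz": -0.219, "yaw": 0}
    - {"grip": 0.085, "dx": 0.0576, "dy": 0.474, "dz": -0.219, "yaw": 0}
    - {"grip": 0.085, "dx": 0.0576, "dy": 0.474, "dz": -0.219, "yaw": 0}
    - {"grip": 0.085, "dx": 0.0576, "dy": 0.474, "dz": -0.219, "yaw": 0}
    - {"grip": 0.085, "dx": 0.0576, "dy": 0.474, "dz": -0.219, "yaw": 0}
    - {"grip": 0.085, "dx": 0.0576, "dy": 0.474, "dz": -0.219, "yaw": 0}
    - {"grip": 0.085, "dx": 0.0576, "dy": 0.474, "dz": -0.219, "yaw": 0}
    - {"grip": 0.085, "dx": 0.0576, "dy": 0.474, "dz": -0.219, "yaw": 0}

```text
t: 4.3
position: [0.6321, -0.2016, 0.2588]
eef_rot: [0.638, -0.349, 0.604, 0.328]
ft_force: [-0.3, -0.3, 0.7]
finger_gap: 0.997
```

```bash
python3 st.py 0.42 -0.17 0.22
```

```text
[[0.056, -0.839, 0.542], [-0.003, 0.542, 0.84], [-0.998, -0.049, 0.028]] t 4.3 p [ 0.6321 -0.2016  0.2588] q [ 0.226  0.366  0.032  1.593 -0.025  1.128  1.264] F [-0.35 -0.29  0.69] gap 0.997
D [ 0.0267  0.1969 -0.0894]
```

```bash
python3 st.py 0.30 -0.12 0.22
```

```text
[[0.056, -0.839, 0.542], [-0.003, 0.542, 0.84], [-0.998, -0.049, 0.028]] t 4.3 p [ 0.6321 -0.2016  0.2588] q [ 0.226  0.366  0.032  1.593 -0.025  1.128  1.264] F [-0.35 -0.29  0.69] gap 0.997
D [ 0.0198  0.3247 -0.1124]
```

>>> move_arm:
  rows:
    - {"grip": 0.085, "dx": 0.02, "dy": 0.325, "dz": -0.112, "yaw": 0}
    - {"grip": 0.085, "dx": 0.02, "dy": 0.325, "dz": -0.112, "yaw": 0}
    - {"grip": 0.085, "dx": 0.02, "dy": 0.325, "dz": -0.112, "yaw": 0}
    - {"grip": 0.085, "dx": 0.02, "dy": 0.325, "dz": -0.112, "yaw": 0}
    - {"grip": 0.085, "dx": 0.02, "dy": 0.325, "dz": -0.112, "yaw": 0}
    - {"grip": 0.085, "dx": 0.02, "dy": 0.325, "dz": -0.112, "yaw": 0}
    - {"grip": 0.085, "dx": 0.02, "dy": 0.325, "dz": -0.112, "yaw": 0}
    - {"grip": 0.085, "dx": 0.02, "dy": 0.325, "dz": -0.112, "yaw": 0}

```text
t: 5.1
position: [0.2905, -0.1166, 0.2152]
eef_rot: [0.635, -0.347, 0.606, 0.331]
ft_force: [0.2, 0.4, -0.5]
finger_gap: 0.993
```

```bash
python3 st.py 0.4415 -0.186 0.15; python3 snap.py w2
```

```text
[[0.046, -0.84, 0.541], [-0.001, 0.541, 0.841], [-0.999, -0.039, 0.024]] t 5.1 p [ 0.2905 -0.1166  0.2152] q [ 0.255 -0.303  0.005  2.378 -0.011  1.022  1.264] F [ 0.16  0.44 -0.54] gap 0.993
D [ 0.0721 -0.1619  0.0217]
```

View pics/w2.png

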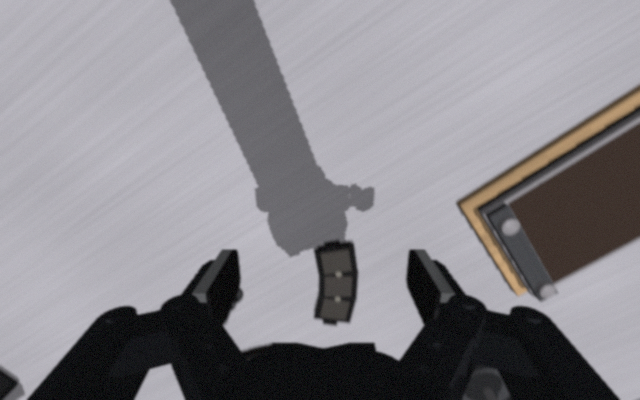

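The wrist view shows the large pad upright at (337,283) and the board's clamp corner at right. The tool has kept a small tilt, so I am nudging against the inner reach limit to remove it.

>>> move_arm:
  rows:
    - {"grip": 0.085, "dx": 0, "dy": 0.1, "dz": -0.02, "yaw": 0}
    - {"grip": 0.085, "dx": 0, "dy": 0.1, "dz": -0.02, "yaw": 0}
    - {"grip": 0.085, "dx": 0, "dy": 0.1, "dz": -0.02, "yaw": 0}

```text
t: 5.45
position: [0.2225, -0.0891, 0.1916]
eef_rot: [0.629, -0.321, 0.614, 0.353]
ft_force: [1.3, -1.0, -0.4]
finger_gap: 0.993
```

```bash
python3 st.py 0.4415 -0.186 0.15
```

```text
[[-0.004, -0.838, 0.545], [0.05, 0.544, 0.837], [-0.999, 0.03, 0.04]] t 5.45 p [ 0.2225 -0.0891  0.1916] q [ 0.315 -0.41  -0.036  2.498 -0.07   1.072  1.31 ] F [ 1.32 -1.01 -0.4 ] gap 0.993
D [ 0.0359 -0.2376  0.0366]
```

```bash
python3 st.py 0.33 0.12 0.25; python3 st.py 0.13 0.33 0.25|tail -1
```

```text
[[-0.004, -0.838, 0.545], [0.05, 0.544, 0.837], [-0.999, 0.03, 0.04]] t 5.45 p [ 0.2225 -0.0891  0.1916] q [ 0.315 -0.41  -0.036  2.498 -0.07   1.072  1.31 ] F [ 1.32 -1.01 -0.4 ] gap 0.993
D [-0.0483  0.0254  0.2361]
D [-0.0371  0.3074  0.3029]
```

>>> move_arm:
  rows:
    - {"grip": 0.085, "dx": -0.048, "dy": 0.025, "dz": 0.236, "yaw": 0}
    - {"grip": 0.085, "dx": -0.048, "dy": 0.025, "dz": 0.236, "yaw": 0}
    - {"grip": 0.085, "dx": -0.048, "dy": 0.025, "dz": 0.236, "yaw": 0}
    - {"grip": 0.085, "dx": -0.048, "dy": 0.025, "dz": 0.236, "yaw": 0}
    - {"grip": 0.085, "dx": -0.037, "dy": 0.307, "dz": 0.303, "yaw": 0}
    - {"grip": 0.085, "dx": -0.037, "dy": 0.307, "dz": 0.303, "yaw": 0}
    - {"grip": 0.085, "dx": -0.037, "dy": 0.307, "dz": 0.303, "yaw": 0}
    - {"grip": 0.085, "dx": -0.037, "dy": 0.307, "dz": 0.303, "yaw": 0}

```text
t: 6.25
position: [0.1924, 0.2473, 0.2476]
eef_rot: [0.63, -0.322, 0.612, 0.354]
ft_force: [1.4, 0.9, -0.4]
finger_gap: 0.995
```

```bash
python3 st.py 0.08 0.22 0.22
```

```text
[[-0.0, -0.84, 0.543], [0.052, 0.543, 0.838], [-0.999, 0.029, 0.044]] t 6.25 p [0.1924 0.2473 0.2476] q [-0.124 -0.394 -0.699  2.304 -0.318  1.128  0.342] F [ 1.41  0.95 -0.36] gap 0.995
D [ 0.0262  0.0787 -0.0852]
```

>>> move_arm:
  rows:
    - {"grip": 0.085, "dx": 0.04, "dy": 0.06, "dz": -0.12, "yaw": 0}
    - {"grip": 0.085, "dx": 0.04, "dy": 0.06, "dz": -0.12, "yaw": 0}
    - {"grip": 0.085, "dx": 0.04, "dy": 0.06, "dz": -0.12, "yaw": 0}

```text
t: 6.55
position: [0.1578, 0.2317, 0.2323]
eef_rot: [0.631, -0.323, 0.611, 0.352]
ft_force: [-0.4, -0.5, 0.2]
finger_gap: 0.994
```

```bash
python3 st.py 0.08 0.22 0.22
```

```text
[[0.004, -0.839, 0.544], [0.049, 0.543, 0.838], [-0.999, 0.024, 0.044]] t 6.55 p [0.1578 0.2317 0.2323] q [-0.714 -0.405 -0.3    2.397 -0.158  1.095  0.072] F [-0.45 -0.45  0.2 ] gap 0.994
D [ 0.0113  0.0587 -0.0527]
```

>>> move_arm:
  rows:
    - {"grip": 0.085, "dx": 0.04, "dy": 0.05, "dz": -0.12, "yaw": 0}
    - {"grip": 0.085, "dx": 0.04, "dy": 0.05, "dz": -0.12, "yaw": 0}
    - {"grip": 0.085, "dx": 0.04, "dy": 0.05, "dz": -0.12, "yaw": 0}

```text
t: 6.85
position: [0.0968, 0.2254, 0.1896]
eef_rot: [0.607, -0.34, 0.619, 0.365]
ft_force: [-2.2, 0.1, 0.5]
finger_gap: 0.995
```

```bash
python3 st.py 0.08 0.22 0.22
```

```text
[[-0.032, -0.864, 0.502], [0.022, 0.502, 0.865], [-0.999, 0.039, 0.003]] t 6.85 p [0.0968 0.2254 0.1896] q [-0.979 -0.409 -0.245  2.498 -0.156  1.038 -0.082] F [-2.25  0.12  0.52] gap 0.995
D [-0.03   0.013 -0.013]
```

```bash
python3 st.py 0.34 0.16 0.22; python3 st.py 0.44 -0.185 0.16|tail -1
```

```text
[[-0.032, -0.864, 0.502], [0.022, 0.502, 0.865], [-0.999, 0.039, 0.003]] t 6.85 p [0.0968 0.2254 0.1896] q [-0.979 -0.409 -0.245  2.498 -0.156  1.038 -0.082] F [-2.25  0.12  0.52] gap 0.995
D [-0.0396 -0.2418  0.0657]
D [ 0.0094 -0.5036 -0.1826]
```

>>> move_arm:
  rows:
    - {"grip": 0.085, "dx": -0.04, "dy": -0.242, "dz": 0.066, "yaw": 3.7}
    - {"grip": 0.085, "dx": -0.04, "dy": -0.242, "dz": 0.066, "yaw": 3.7}
    - {"grip": 0.085, "dx": -0.04, "dy": -0.242, "dz": 0.066, "yaw": 3.7}
    - {"grip": 0.085, "dx": -0.04, "dy": -0.242, "dz": 0.066, "yaw": 3.7}
    - {"grip": 0.085, "dx": -0.04, "dy": -0.242, "dz": 0.066, "yaw": 3.7}
    - {"grip": 0.085, "dx": 0.01, "dy": -0.504, "dz": -0.183, "yaw": 3.7}
    - {"grip": 0.085, "dx": 0.01, "dy": -0.504, "dz": -0.183, "yaw": 3.7}
    - {"grip": 0.085, "dx": 0.01, "dy": -0.504, "dz": -0.183, "yaw": 3.7}

```text
t: 7.65
position: [0.3842, 0.0174, 0.1963]
eef_rot: [0.618, -0.322, 0.628, 0.345]
ft_force: [1.2, 0.1, -0.3]
finger_gap: 0.994
```

```bash
python3 st.py 0.44 -0.185 0.16
```

```text
[[-0.028, -0.832, 0.555], [0.022, 0.554, 0.832], [-0.999, 0.035, 0.003]] t 7.65 p [0.3842 0.0174 0.1963] q [-0.541 -0.083  0.398  2.242  0.007  1.     0.834] F [ 1.16  0.1  -0.27] gap 0.994
D [ 0.0302 -0.1599 -0.1375]
```

>>> move_arm:
  rows:
    - {"grip": 0.085, "dx": 0.03, "dy": -0.16, "dz": -0.137, "yaw": 0}
    - {"grip": 0.085, "dx": 0.03, "dy": -0.16, "dz": -0.137, "yaw": 0}
    - {"grip": 0.085, "dx": 0.03, "dy": -0.16, "dz": -0.137, "yaw": 0}
    - {"grip": 0.085, "dx": 0.03, "dy": -0.16, "dz": -0.137, "yaw": 0}
    - {"grip": 0.085, "dx": 0.03, "dy": -0.16, "dz": -0.137, "yaw": 0}
    - {"grip": 0.085, "dx": 0.03, "dy": -0.16, "dz": -0.137, "yaw": 0}

```text
t: 8.25
position: [0.4425, -0.1876, 0.1607]
eef_rot: [0.619, -0.323, 0.629, 0.343]
ft_force: [-0.8, 0.6, -0.7]
finger_gap: 0.995
```

```bash
python3 st.py 0.4415 -0.186 0.16; python3 snap.py w3
```

```text
[[-0.026, -0.83, 0.557], [0.018, 0.557, 0.83], [-0.999, 0.032, 0.0]] t 8.25 p [ 0.4425 -0.1876  0.1607] q [-0.268  0.209  0.652  2.078 -0.166  0.935  1.456] F [-0.83  0.64 -0.73] gap 0.995
D [0.0007 0.0017 0.0008]
```

View pics/w3.png

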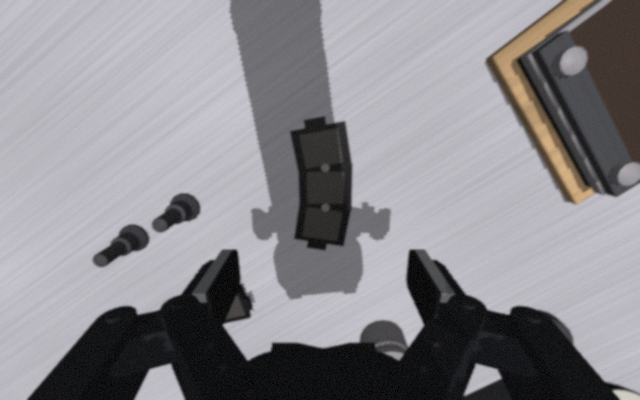

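```bash
python3 - <<'E'
import pickle
from h import *
p=pickle.load(open("w3.pkl","rb"));P=p["P"];g=p["image"].mean(2)
print(g[188,288:362].astype(int).tolist())
m=(g<85).astype(np.uint8);mm=np.zeros_like(m);mm[110:255,280:365]=m[110:255,280:365]
cs,_=cv2.findContours(mm,cv2.RETR_EXTERNAL,cv2.CHAIN_APPROX_NONE);c=max(cs,key=cv2.contourArea)
pts=np.array([onz(p,q[0],.0165,P)[:2] for q in c],np.float32);r=cv2.minAreaRect(pts);print(r)
s1,s2=[onz(p,u,.0175,P) for u in ((325,168),(325,208))]
print("studs",s1.round(4),s2.round(4),(s1+s2)/2,np.degrees(np.arctan2(*(s2-s1)[[1,0]])),np.linalg.norm(s2-s1))
for row in (178,188,198):
    ii=np.where(mm[row]>0)[0];a=onz(p,(ii[0]-.5,row),.0165,P);b=onz(p,(ii[-1]+.5,row),.0165,P);a2=onz(p,(ii[-1]+.5,row),.011,P);print(row,ii[0],ii[-1],((a+b)/2).round(4),np.linalg.norm(a-b),a.round(4),b.round(4))
# edge lines in the middle, slope
L=[];Rr=[]
for row in range(172,205):
    ii=np.where(mm[row]>0)[0];L.append(onz(p,(ii[0],row),.0165,P)[:2]);Rr.append(onz(p,(ii[-1],row),.0165,P)[:2])
for q in (L,Rr):
    v=cv2.fitLine(np.array(q,np.float32),cv2.DIST_L2,0,.01,.01).ravel();print("edge angle",np.degrees(np.arctan2(v[1],v[0])))
Minv=P
E
```

```text
[108, 108, 109, 109, 109, 112, 112, 111, 107, 102, 87, 58, 37, 26, 20, 23, 23, 29, 33, 43, 47, 46, 47, 44, 45, 46, 50, 48, 45, 48, 48, 48, 47, 46, 46, 47, 45, 44, 47, 48, 47, 47, 51, 51, 49, 44, 45, 45, 49, 47, 45, 48, 48, 46, 45, 48, 39, 33, 32, 34, 36, 37, 63, 107, 152, 175, 187, 188, 188, 188, 188, 189, 187, 191]
((0.43932467699050903, -0.18601718544960022), (0.05813336372375488, 0.13507850468158722), 56.61448669433594)
studs [ 0.4249 -0.1725  0.0175] [ 0.4585 -0.195   0.0175] [ 0.4416773  -0.18376179  0.0175    ] -33.72400186492805 0.04040875982816355
178 298 350 [ 0.4327 -0.1789  0.0165] 0.051393529235607256 [ 0.4184 -0.2003  0.0165] [ 0.447  -0.1576  0.0165]
188 299 350 [ 0.4413 -0.1841  0.0165] 0.05092497868210038 [ 0.4271 -0.2052  0.0165] [ 0.4555 -0.1629  0.0165]
198 299 350 [ 0.4498 -0.1898  0.0165] 0.05143587537779875 [ 0.4355 -0.2111  0.0165] [ 0.4641 -0.1684  0.0165]
edge angle -32.776714
edge angle -32.349766
```

```bash
python3 - <<'E'
import pickle
from h import *
p=pickle.load(open("w3.pkl","rb"));C=np.array(p["tool_from_camera"]);im=p["image"]
cv2.imwrite("pics/tip.png",cv2.resize(im[230:330,180:300],None,fx=6,fy=6,interpolation=cv2.INTER_CUBIC))
for uv,z in (((238,251),-.0425),((408,251),.0425),((240,300),-.0425)):
    o,d=ray(p,uv,C);t=(z-o[2])/d[2];print((o+t*d).round(4))
E
```

```text
[ 0.0022  0.0079 -0.0425]
[-0.0012  0.0098  0.0425]
[-0.0025 -0.018  -0.0425]
```

View pics/tip.png

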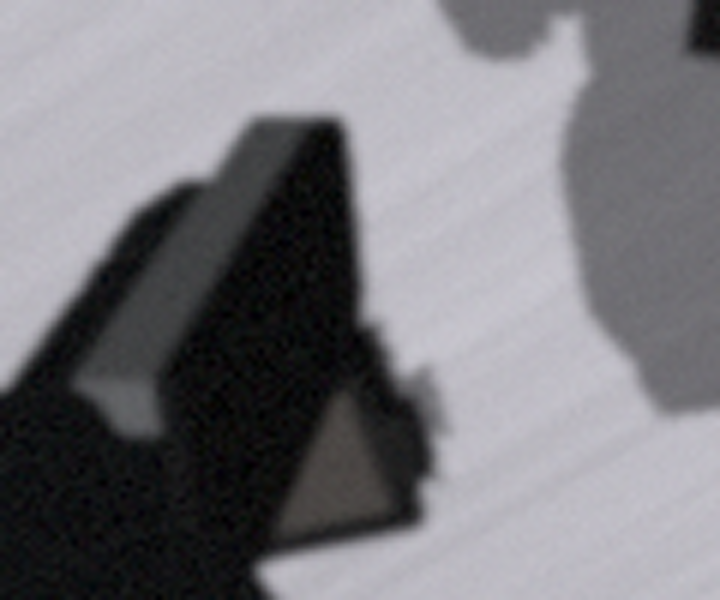

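The pad sits at (325,183) with its convex edge towards tool +z. The open fingertips lie about level with the TCP. I am descending on the pad at (0.4413, -0.184).

```bash
python3 st.py 0.4413 -0.184 0.0155
```

```text
[[-0.027, -0.831, 0.555], [0.02, 0.555, 0.832], [-0.999, 0.034, 0.002]] t 8.3 p [ 0.4419 -0.1852  0.1605] q [-0.27   0.207  0.65   2.08  -0.166  0.936  1.455] F [-0.13  0.86 -0.54] gap 0.998
D [ 0.1449 -0.0038  0.0004]
```

>>> move_arm:
  rows:
    - {"grip": 0.085, "dx": 0.05, "dy": -0.0013, "dz": 0.0004, "yaw": 0}
    - {"grip": 0.085, "dx": 0.1, "dy": -0.0026, "dz": 0.0004, "yaw": 0}
    - {"grip": 0.085, "dx": 0.13, "dy": -0.0034, "dz": 0.0004, "yaw": 0}
    - {"grip": 0.085, "dx": 0.145, "dy": -0.0038, "dz": 0.0004, "yaw": 0}
    - {"grip": 0.085, "dx": 0.145, "dy": -0.0038, "dz": 0.0004, "yaw": 0}
    - {"grip": 0.085, "dx": 0.145, "dy": -0.0038, "dz": 0.0004, "yaw": 0}

```text
t: 8.9
position: [0.4429, -0.1835, 0.0165]
eef_rot: [0.619, -0.323, 0.628, 0.345]
ft_force: [0.0, -0.0, 0.5]
finger_gap: 0.997
```

```bash
python3 st.py 0.4413 -0.184 0.0155
```

```text
[[-0.025, -0.832, 0.554], [0.02, 0.553, 0.833], [-0.999, 0.032, 0.003]] t 8.9 p [ 0.4429 -0.1835  0.0165] q [-0.14   0.484  0.521  2.141 -0.414  0.646  1.659] F [ 0.02 -0.02  0.54] gap 0.997
D [ 0.0011  0.001  -0.0014]
```

>>> move_arm:
  rows:
    - {"grip": 0.04, "dx": 0.001, "dy": 0.001, "dz": -0.001, "yaw": 0}
    - {"grip": 0.04, "dx": 0.001, "dy": 0.001, "dz": -0.001, "yaw": 0}
    - {"grip": 0.04, "dx": 0.001, "dy": 0.001, "dz": -0.001, "yaw": 0}
    - {"grip": 0.04, "dx": 0.001, "dy": 0.001, "dz": -0.001, "yaw": 0}
    - {"grip": 0.04, "dx": 0.001, "dy": 0.001, "dz": -0.001, "yaw": 0}
    - {"grip": 0.04, "dx": 0.001, "dy": 0.001, "dz": -0.001, "yaw": 0}
  squeeze: 90

```text
t: 9.5
position: [0.4428, -0.1846, 0.0178]
eef_rot: [0.62, -0.324, 0.627, 0.344]
ft_force: [-3.0, 1.0, 10.5]
finger_gap: 0.576
```

```bash
python3 st.py
```

```text
[[-0.022, -0.832, 0.554], [0.021, 0.554, 0.832], [-1.0, 0.03, 0.005]] t 9.5 p [ 0.4428 -0.1846  0.0178] q [-0.138  0.48   0.523  2.142 -0.414  0.646  1.662] F [-2.96  1.03 10.52] gap 0.576
```

>>> move_arm:
  rows:
    - {"grip": 0.04, "dx": -0.02, "dy": 0, "dz": 0, "yaw": 0}
    - {"grip": 0.04, "dx": -0.06, "dy": 0, "dz": 0, "yaw": 0}
    - {"grip": 0.04, "dx": -0.1, "dy": 0, "dz": 0, "yaw": 0}
    - {"grip": 0.04, "dx": -0.12, "dy": 0, "dz": 0, "yaw": 0}
    - {"grip": 0.04, "dx": -0.12, "dy": 0, "dz": 0, "yaw": 0}
  squeeze: 90

```text
t: 10.0
position: [0.4478, -0.1879, 0.1408]
eef_rot: [0.622, -0.325, 0.624, 0.342]
ft_force: [1.4, -0.6, -3.6]
finger_gap: 0.57
```

```bash
python3 st.py; python3 snap.py w4; python3 - <<'E'
from plant import robot
import cv2
S=robot.snapshot("side")["image"]
cv2.imwrite("pics/s4.png",cv2.resize(S[180:340,220:400],None,fx=4,fy=3.7,interpolation=cv2.INTER_CUBIC))
E
```

```text
[[-0.014, -0.832, 0.554], [0.02, 0.554, 0.832], [-1.0, 0.023, 0.009]] t 10.0 p [ 0.4478 -0.1879  0.1408] q [-0.27   0.251  0.662  2.088 -0.216  0.886  1.502] F [ 1.37 -0.6  -3.62] gap 0.57
```

View pics/w4.png

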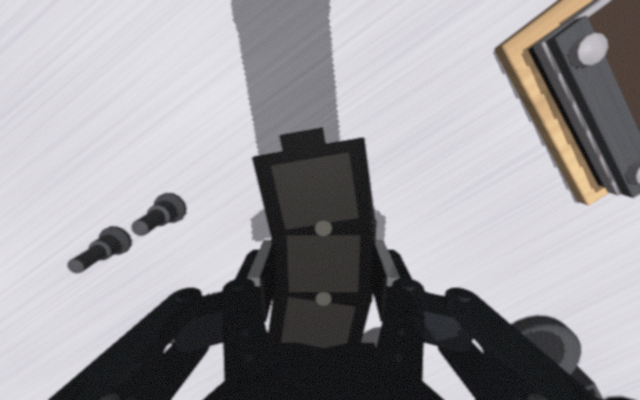

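View pics/s4.png

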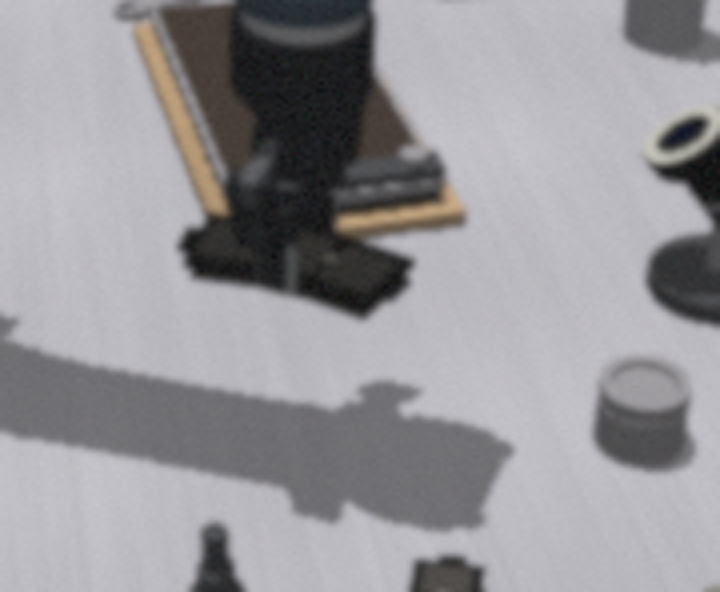

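The pad is held between the jaws with its studs at (323,228) and (323,299), and both views show it level. I am working out its pose in the tool frame from the two studs.

```bash
python3 - <<'E'
import pickle
from h import *
from scipy.optimize import least_squares
p=pickle.load(open("w4.pkl","rb"));C=np.array(p["tool_from_camera"])
L=.0404
def pts(v):
    x,y,z,th=v;d=np.array([np.sin(th),np.cos(th),0])*L/2;c=np.array([x,y,z]);return c+d,c-d
f=lambda v:np.concatenate([proj(p,pts(v)[0],C)-[323,228],proj(p,pts(v)[1],C)-[323,299]])
for sp in (.0395,.0404,.041):
    L=sp;r=least_squares(f,[0,0,0,0],x_scale=[.01,.01,.01,.1]);print(sp,"mid stud tool",r.x[:3].round(4),"pitch deg",np.degrees(r.x[3]).round(2),r.cost)
E
python3 st.py
```

```text
0.0395 mid stud tool [ 0.0169 -0.0078  0.0006] pitch deg 28.75 4.0389678347315804e-28
0.0404 mid stud tool [ 0.0202 -0.0098  0.0006] pitch deg 28.75 0.0
0.041 mid stud tool [ 0.0224 -0.0111  0.0006] pitch deg 28.75 4.0389678347315804e-28
[[-0.023, -0.832, 0.554], [0.022, 0.554, 0.833], [-1.0, 0.031, 0.006]] t 10.1 p [ 0.4448 -0.1865  0.1373] q [-0.269  0.256  0.66   2.093 -0.217  0.886  1.502] F [-0.8   0.11 -4.34] gap 0.57
```

```bash
python3 st.py 0.5038 0.1202 0.12
```

```text
[[-0.023, -0.832, 0.554], [0.022, 0.554, 0.833], [-1.0, 0.031, 0.006]] t 10.1 p [ 0.4448 -0.1865  0.1373] q [-0.269  0.256  0.66   2.093 -0.217  0.886  1.502] F [-0.8   0.11 -4.34] gap 0.57
D [0.0226 0.1201 0.2879]
```

>>> move_arm:
  rows:
    - {"grip": 0.04, "dx": 0.022, "dy": 0.12, "dz": 0.288, "yaw": 7}
    - {"grip": 0.04, "dx": 0.022, "dy": 0.12, "dz": 0.288, "yaw": 14}
    - {"grip": 0.04, "dx": 0.022, "dy": 0.12, "dz": 0.288, "yaw": 21}
    - {"grip": 0.04, "dx": 0.022, "dy": 0.12, "dz": 0.288, "yaw": 28}
    - {"grip": 0.04, "dx": 0.022, "dy": 0.12, "dz": 0.288, "yaw": 35}
    - {"grip": 0.04, "dx": 0.022, "dy": 0.12, "dz": 0.288, "yaw": 42}
    - {"grip": 0.04, "dx": 0.022, "dy": 0.12, "dz": 0.288, "yaw": 48}
    - {"grip": 0.04, "dx": 0.022, "dy": 0.12, "dz": 0.288, "yaw": 52}
  squeeze: 100

```text
t: 10.9
position: [0.5019, 0.1257, 0.1178]
eef_rot: [0.697, -0.021, 0.716, 0.037]
ft_force: [-0.4, -0.6, -4.6]
finger_gap: 0.572
```

```bash
python3 st.py 0.5038 0.1202 0.12; python3 - <<'E'
from plant import robot
import cv2
S=robot.snapshot("side")["image"]
cv2.imwrite("pics/s5.png",cv2.resize(S[100:260,200:380],None,fx=4,fy=3.7,interpolation=cv2.INTER_CUBIC))
S=robot.snapshot("top")["image"]
cv2.imwrite("pics/t5.png",cv2.resize(S[150:280,200:400],None,fx=4,fy=4,interpolation=cv2.INTER_CUBIC))
E
```

```text
[[-0.027, -0.081, 0.996], [0.021, 0.996, 0.082], [-0.999, 0.023, -0.025]] t 10.9 p [0.5019 0.1257 0.1178] q [-0.859  0.358  0.641  2.029 -0.314  0.867  0.044] F [-0.36 -0.58 -4.65] gap 0.572
D [-0.0024 -0.0056  0.0014]
```

View pics/s5.png

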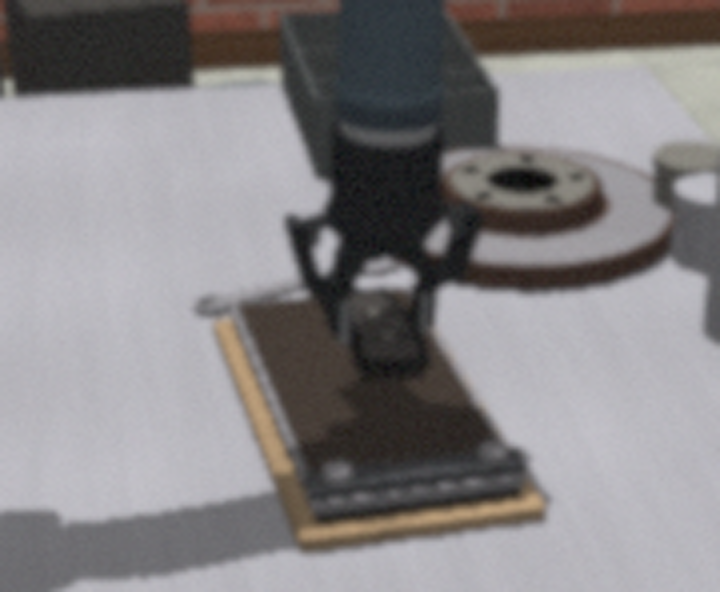

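View pics/t5.png

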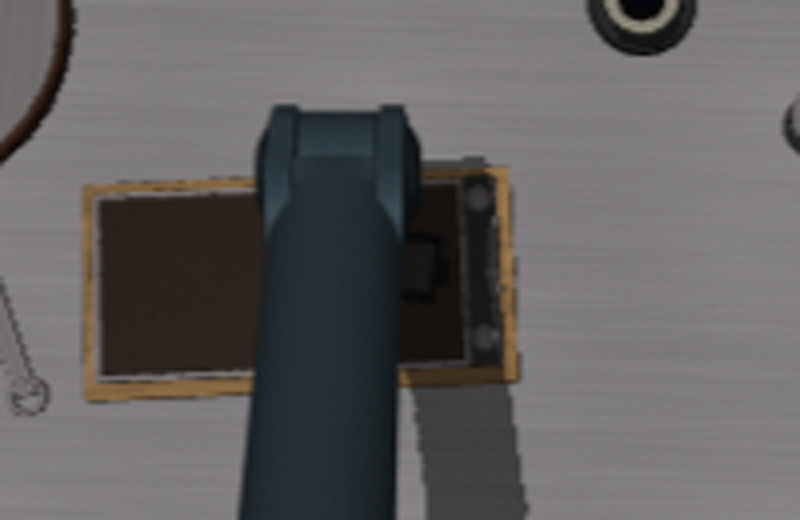

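The side view shows the pad held end-on over the sheet, ahead of the bar. The top view shows its end at (435,265), clear of the bar at (480,265). I am descending.

>>> move_arm:
  rows:
    - {"grip": 0.04, "dx": 0.025, "dy": 0, "dz": 0.001, "yaw": 0}
    - {"grip": 0.04, "dx": 0.045, "dy": 0, "dz": 0.001, "yaw": 0}
    - {"grip": 0.04, "dx": 0.055, "dy": 0, "dz": 0.001, "yaw": 0}
    - {"grip": 0.04, "dx": 0.055, "dy": 0, "dz": 0.001, "yaw": 0}
    - {"grip": 0.04, "dx": 0.055, "dy": 0, "dz": 0.001, "yaw": 0}
  squeeze: 100

```text
t: 11.5
position: [0.5011, 0.1211, 0.0629]
eef_rot: [0.697, -0.021, 0.716, 0.034]
ft_force: [0.4, 0.3, -4.0]
finger_gap: 0.569
```

```bash
python3 st.py; python3 snap.py w6; python3 - <<'E'
from plant import robot
import cv2
S=robot.snapshot("side")["image"]
cv2.imwrite("pics/s6.png",cv2.resize(S[140:260,230:350],None,fx=5,fy=5,interpolation=cv2.INTER_CUBIC))
E
```

```text
[[-0.028, -0.078, 0.997], [0.018, 0.997, 0.078], [-0.999, 0.02, -0.026]] t 11.5 p [0.5011 0.1211 0.0629] q [-0.806  0.453  0.591  2.055 -0.397  0.766  0.115] F [ 0.44  0.3  -4.05] gap 0.569
```

View pics/w6.png

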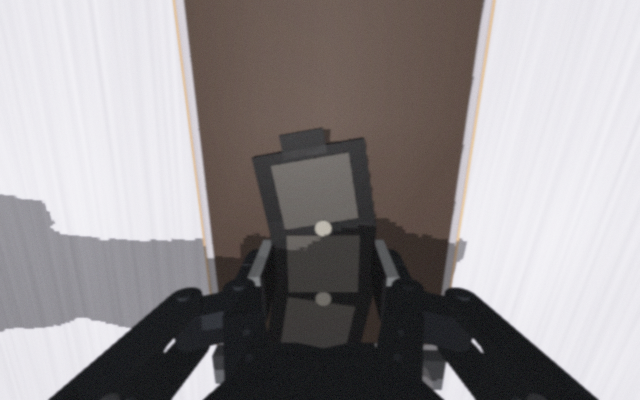

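View pics/s6.png

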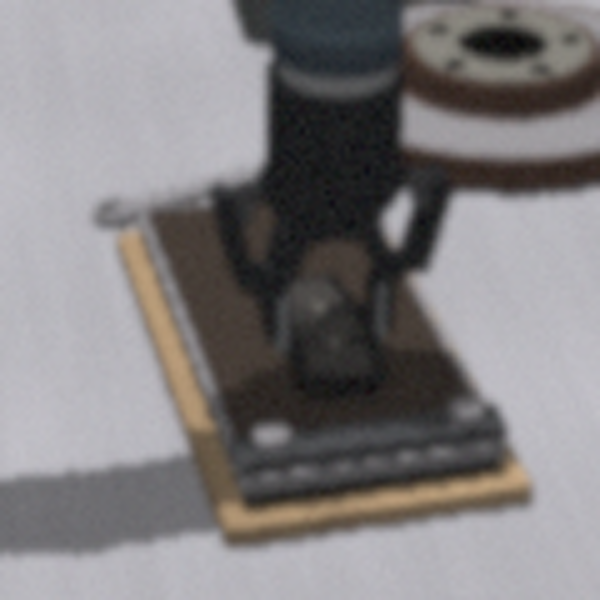

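>>> move_arm:
  rows:
    - {"grip": 0.04, "dx": 0.004, "dy": 0.003, "dz": 0.001, "yaw": 0}
    - {"grip": 0.04, "dx": 0.008, "dy": 0.004, "dz": 0.001, "yaw": 0}
    - {"grip": 0.04, "dx": 0.009, "dy": 0.004, "dz": 0.001, "yaw": 0}
    - {"grip": 0.04, "dx": 0.009, "dy": 0.004, "dz": 0.001, "yaw": 0}
  squeeze: 100

```text
t: 12.0
position: [0.5022, 0.1261, 0.0547]
eef_rot: [0.697, -0.021, 0.715, 0.035]
ft_force: [-0.4, 0.2, -5.1]
finger_gap: 0.57
```

```bash
python3 st.py
```

```text
[[-0.026, -0.079, 0.997], [0.019, 0.997, 0.079], [-0.999, 0.021, -0.025]] t 12.0 p [0.5022 0.1261 0.0547] q [-0.803  0.47   0.58   2.053 -0.411  0.751  0.119] F [-0.37  0.16 -5.07] gap 0.57
```

>>> move_arm:
  rows:
    - {"grip": 0.04, "dx": 0.002, "dy": 0, "dz": 0.001, "yaw": 0}
    - {"grip": 0.04, "dx": 0.004, "dy": 0, "dz": 0.001, "yaw": 0}
    - {"grip": 0.04, "dx": 0.004, "dy": 0, "dz": 0.001, "yaw": 0}
  squeeze: 100

```text
t: 12.3
position: [0.5028, 0.1261, 0.0512]
eef_rot: [0.697, -0.021, 0.716, 0.035]
ft_force: [-3.8, -0.1, 6.0]
finger_gap: 0.572
```

```bash
python3 st.py
```

```text
[[-0.028, -0.079, 0.997], [0.02, 0.997, 0.079], [-0.999, 0.022, -0.026]] t 12.3 p [0.5028 0.1261 0.0512] q [-0.798  0.477  0.575  2.052 -0.417  0.747  0.124] F [-3.79 -0.13  5.96] gap 0.572
```

>>> move_arm:
  rows:
    - {"grip": 0.04, "dx": 0.0005, "dy": 0.002, "dz": 0, "yaw": 0}
    - {"grip": 0.04, "dx": 0.0006, "dy": 0.006, "dz": 0, "yaw": 0}
    - {"grip": 0.04, "dx": 0.0008, "dy": 0.012, "dz": 0, "yaw": 0}
    - {"grip": 0.04, "dx": 0.0009, "dy": 0.018, "dz": 0, "yaw": 0}
    - {"grip": 0.04, "dx": 0.001, "dy": 0.024, "dz": 0, "yaw": 0}
    - {"grip": 0.04, "dx": 0.0012, "dy": 0.03, "dz": 0, "yaw": 0}
    - {"grip": 0.04, "dx": 0.0013, "dy": 0.036, "dz": 0, "yaw": 0}
    - {"grip": 0.04, "dx": 0.0014, "dy": 0.042, "dz": 0, "yaw": 0}
  squeeze: 100

```text
t: 13.1
position: [0.501, 0.167, 0.0515]
eef_rot: [0.698, -0.02, 0.715, 0.034]
ft_force: [0.7, -5.8, 5.6]
finger_gap: 0.568
```

```bash
python3 st.py .4950 .2527 .0508
```

```text
[[-0.025, -0.077, 0.997], [0.019, 0.997, 0.078], [-1.0, 0.021, -0.023]] t 13.1 p [0.501  0.167  0.0515] q [-0.863  0.488  0.568  2.032 -0.419  0.751  0.046] F [ 0.71 -5.77  5.64] gap 0.568
D [0.0025 0.0859 0.0006]
```

>>> move_arm:
  rows:
    - {"grip": 0.04, "dx": 0.0007, "dy": 0.006, "dz": 0, "yaw": 0}
    - {"grip": 0.04, "dx": 0.0009, "dy": 0.013, "dz": 0, "yaw": 0}
    - {"grip": 0.04, "dx": 0.001, "dy": 0.02, "dz": 0, "yaw": 0}
    - {"grip": 0.04, "dx": 0.0011, "dy": 0.027, "dz": 0, "yaw": 0}
    - {"grip": 0.04, "dx": 0.0013, "dy": 0.034, "dz": 0, "yaw": 0}
    - {"grip": 0.04, "dx": 0.0014, "dy": 0.041, "dz": 0, "yaw": 0}
    - {"grip": 0.04, "dx": 0.0015, "dy": 0.048, "dz": 0, "yaw": 0}
    - {"grip": 0.04, "dx": 0.0016, "dy": 0.054, "dz": 0, "yaw": 0}
  squeeze: 100

```text
t: 13.9
position: [0.4979, 0.2202, 0.0517]
eef_rot: [0.699, -0.02, 0.714, 0.034]
ft_force: [1.0, -5.1, 4.3]
finger_gap: 0.568
```

```bash
python3 st.py .4950 .2527 .0508
```

```text
[[-0.023, -0.076, 0.997], [0.018, 0.997, 0.077], [-1.0, 0.02, -0.022]] t 13.9 p [0.4979 0.2202 0.0517] q [-0.942  0.51   0.557  1.995 -0.422  0.763 -0.05 ] F [ 1.02 -5.09  4.31] gap 0.568
D [ 0.0015  0.0326 -0.0004]
```

>>> move_arm:
  rows:
    - {"grip": 0.04, "dx": 0.0011, "dy": 0.006, "dz": 0, "yaw": 0}
    - {"grip": 0.04, "dx": 0.0013, "dy": 0.013, "dz": 0, "yaw": 0}
    - {"grip": 0.04, "dx": 0.0014, "dy": 0.02, "dz": 0, "yaw": 0}
    - {"grip": 0.04, "dx": 0.0015, "dy": 0.026, "dz": 0, "yaw": 0}
    - {"grip": 0.04, "dx": 0.0016, "dy": 0.031, "dz": 0, "yaw": 0}
    - {"grip": 0.04, "dx": 0.0017, "dy": 0.034, "dz": 0, "yaw": 0}
    - {"grip": 0.04, "dx": 0.0017, "dy": 0.034, "dz": 0, "yaw": 0}
  squeeze: 100

```text
t: 14.6
position: [0.4964, 0.2539, 0.0514]
eef_rot: [0.699, -0.02, 0.714, 0.034]
ft_force: [-0.3, -3.8, 5.3]
finger_gap: 0.567
```

```bash
python3 st.py; python3 snap.py w7; python3 - <<'E'
from plant import robot
import cv2
S=robot.snapshot("side")["image"]
cv2.imwrite("pics/s7.png",cv2.resize(S[120:260,230:390],None,fx=4,fy=4,interpolation=cv2.INTER_CUBIC))
E
```

```text
[[-0.021, -0.076, 0.997], [0.018, 0.997, 0.076], [-1.0, 0.019, -0.02]] t 14.6 p [0.4964 0.2539 0.0514] q [-0.986  0.528  0.549  1.966 -0.426  0.772 -0.106] F [-0.31 -3.81  5.28] gap 0.567
```

View pics/w7.png

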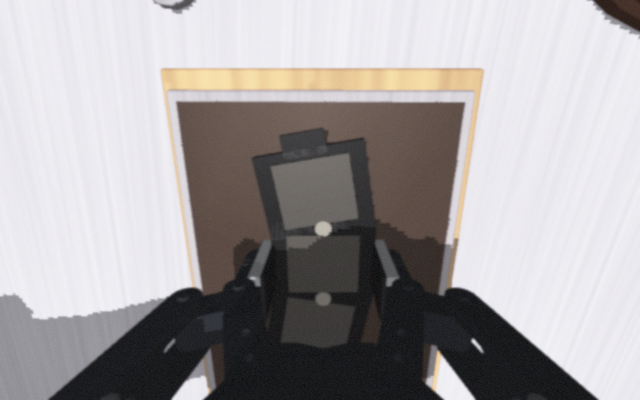

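```bash
python3 - <<'E'
import pickle
from h import *
p=pickle.load(open("w7.pkl","rb"));P=p["P"]
e=onz(p,(320,101),.033,P);print(e, "board origin y est", e[1]-.154*.9974)
e=[onz(p,(178,101),.033,P),onz(p,(466,101),.033,P)];print(e,np.degrees(np.arctan2(*(e[1]-e[0])[[1,0]])))
E
```

```text
[0.48777008 0.33398906 0.033     ] board origin y est 0.18038945838103215
[array([0.41808982, 0.32861841, 0.033     ]), array([0.55810651, 0.33941028, 0.033     ])] 4.407392765430649
```

The wrist view shows the pad near the sheet's far end: the sheet edge is at row 101 and the pad's ear at row 130, all on the sheet. Lifting now.

```bash
python3 st.py .4964 .2539 .3514; python3 st.py .8 -.2 .35|tail -1;python3 st.py .6 .10 .35|tail -1
```

```text
[[-0.021, -0.076, 0.997], [0.018, 0.997, 0.076], [-1.0, 0.02, -0.02]] t 14.7 p [0.4964 0.254  0.0514] q [-0.986  0.528  0.549  1.966 -0.426  0.772 -0.106] F [ 0.24 -4.91  4.62] gap 0.575
D [-0.2999  0.0058 -0.006 ]
D [-0.3132 -0.4697  0.2621]
D [-0.3035 -0.1555  0.0856]
```

>>> move_arm:
  rows:
    - {"grip": 0.04, "dx": -0.02, "dy": 0.0, "dz": 0, "yaw": 0}
    - {"grip": 0.04, "dx": -0.06, "dy": 0.0, "dz": 0, "yaw": 0}
    - {"grip": 0.04, "dx": -0.11, "dy": 0.0, "dz": 0, "yaw": 3}
    - {"grip": 0.04, "dx": -0.16, "dy": -0.006, "dz": 0, "yaw": 9}
    - {"grip": 0.04, "dx": -0.21, "dy": -0.006, "dz": 0, "yaw": 15}
    - {"grip": 0.04, "dx": -0.25, "dy": -0.006, "dz": 0, "yaw": 20}
    - {"grip": 0.04, "dx": -0.3, "dy": -0.006, "dz": 0, "yaw": 20}
    - {"grip": 0.04, "dx": -0.3, "dy": -0.006, "dz": 0, "yaw": 20}
  squeeze: 100

```text
t: 15.5
position: [0.5065, 0.2456, 0.3584]
eef_rot: [0.696, 0.105, 0.706, -0.086]
ft_force: [1.8, 0.8, -2.8]
finger_gap: 0.568
```

```bash
python3 st.py .88 -.25 .37
```

```text
[[-0.011, 0.267, 0.964], [0.028, 0.963, -0.267], [-1.0, 0.024, -0.018]] t 15.5 p [0.5065 0.2456 0.3584] q [-1.206  0.159  0.788  1.699 -0.146  1.331 -0.66 ] F [ 1.82  0.84 -2.75] gap 0.568
D [-0.0293 -0.3773  0.4921]
```

>>> move_arm:
  rows:
    - {"grip": 0.04, "dx": -0.029, "dy": -0.377, "dz": 0.492, "yaw": 0}
    - {"grip": 0.04, "dx": -0.029, "dy": -0.377, "dz": 0.492, "yaw": 0}
    - {"grip": 0.04, "dx": -0.029, "dy": -0.377, "dz": 0.492, "yaw": 0}
    - {"grip": 0.04, "dx": -0.029, "dy": -0.377, "dz": 0.492, "yaw": 0}
    - {"grip": 0.04, "dx": -0.029, "dy": -0.377, "dz": 0.492, "yaw": 0}
    - {"grip": 0.04, "dx": -0.029, "dy": -0.377, "dz": 0.492, "yaw": 0}
    - {"grip": 0.04, "dx": -0.029, "dy": -0.377, "dz": 0.492, "yaw": 0}
    - {"grip": 0.04, "dx": -0.029, "dy": -0.377, "dz": 0.492, "yaw": 0}
  squeeze: 100

```text
t: 16.3
position: [0.7471, -0.0734, 0.3591]
eef_rot: [0.694, 0.105, 0.708, -0.084]
ft_force: [1.2, 0.1, -2.7]
finger_gap: 0.564
```

```bash
python3 st.py .9 -.31 .38
```

```text
[[-0.015, 0.264, 0.964], [0.031, 0.964, -0.264], [-0.999, 0.026, -0.023]] t 16.3 p [ 0.7471 -0.0734  0.3591] q [-0.412  0.646  0.825  1.171 -0.484  1.53   0.067] F [ 1.18  0.14 -2.66] gap 0.564
D [-0.0306 -0.1871  0.2093]
```

>>> move_arm:
  rows:
    - {"grip": 0.04, "dx": -0.013, "dy": -0.247, "dz": 0.3, "yaw": 0}
    - {"grip": 0.04, "dx": -0.013, "dy": -0.247, "dz": 0.3, "yaw": 0}
    - {"grip": 0.04, "dx": -0.013, "dy": -0.247, "dz": 0.3, "yaw": 0}
    - {"grip": 0.04, "dx": -0.013, "dy": -0.247, "dz": 0.3, "yaw": 0}
    - {"grip": 0.04, "dx": -0.013, "dy": -0.247, "dz": 0.3, "yaw": 0}
    - {"grip": 0.04, "dx": -0.013, "dy": -0.247, "dz": 0.3, "yaw": 0}
    - {"grip": 0.04, "dx": -0.013, "dy": -0.247, "dz": 0.3, "yaw": 0}
    - {"grip": 0.04, "dx": -0.013, "dy": -0.247, "dz": 0.3, "yaw": 0}
  squeeze: 100

```text
t: 17.1
position: [0.7794, -0.466, 0.0883]
eef_rot: [0.589, 0.207, 0.771, -0.126]
ft_force: [-13.5, -27.9, -15.7]
finger_gap: 0.567
```

```bash
python3 st.py .9 -.31 .38
```

```text
[[-0.221, 0.468, 0.856], [0.171, 0.882, -0.438], [-0.96, 0.05, -0.275]] t 17.1 p [ 0.7794 -0.466   0.0883] q [ 0.47   1.45   0.718  0.127 -0.742  1.877  0.068] F [-13.54 -27.92 -15.68] gap 0.567
D [-0.2801  0.2085 -0.0454]
```

```bash
python3 - <<'E'
from plant import robot
import cv2
S=robot.snapshot("top")["image"]
cv2.imwrite("pics/t8.png",S)
E
python3 st.py .7 -.3 .35
```

```text
[[-0.251, 0.478, 0.842], [0.203, 0.876, -0.437], [-0.947, 0.061, -0.317]] t 17.15 p [ 0.7728 -0.452   0.0632] q [ 0.445  1.456  0.716  0.188 -0.749  1.87   0.073] F [ -1.22  -1.44 -23.85] gap 0.572
D [-0.2224  0.1159 -0.2186]
```

View pics/t8.png

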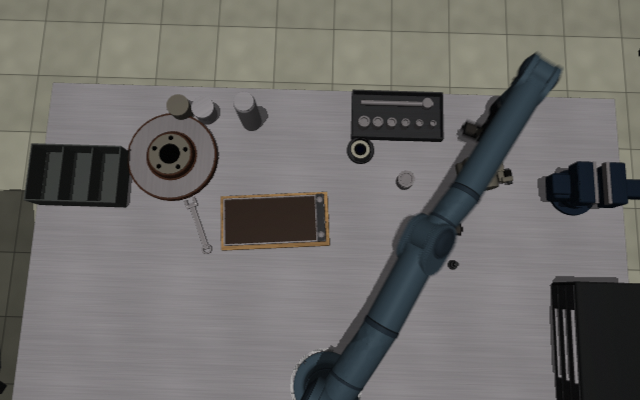

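The arm dropped towards the bench during the reach overrun. I am raising it now.

>>> move_arm:
  rows:
    - {"grip": 0.04, "dx": -0.19, "dy": 0.043, "dz": -0.168, "yaw": 0}
    - {"grip": 0.04, "dx": -0.19, "dy": 0.043, "dz": -0.168, "yaw": 0}
    - {"grip": 0.04, "dx": -0.19, "dy": 0.043, "dz": -0.168, "yaw": 0}
  squeeze: 100

```text
t: 17.45
position: [0.7242, -0.3751, 0.2304]
eef_rot: [0.547, 0.224, 0.8, -0.107]
ft_force: [4.5, 0.3, 5.9]
finger_gap: 0.565
```

```bash
python3 st.py .7 -.3 .35
```

```text
[[-0.302, 0.475, 0.826], [0.241, 0.877, -0.416], [-0.922, 0.073, -0.379]] t 17.45 p [ 0.7242 -0.3751  0.2304] q [ 0.354  1.066  0.358  0.591 -0.362  1.909  0.061] F [4.46 0.32 5.94] gap 0.565
D [-0.0849  0.0632 -0.0967]
```

```bash
python3 st.py .60 -.28 .56;
```

```text
[[-0.302, 0.475, 0.826], [0.241, 0.877, -0.416], [-0.922, 0.073, -0.379]] t 17.45 p [ 0.7242 -0.3751  0.2304] q [ 0.354  1.066  0.358  0.591 -0.362  1.909  0.061] F [4.46 0.32 5.94] gap 0.565
D [-0.2435  0.0486 -0.2673]
```

>>> move_arm:
  rows:
    - {"grip": 0.04, "dx": -0.243, "dy": 0.049, "dz": -0.267, "yaw": 0}
    - {"grip": 0.04, "dx": -0.243, "dy": 0.049, "dz": -0.267, "yaw": 0}
    - {"grip": 0.04, "dx": -0.243, "dy": 0.049, "dz": -0.267, "yaw": 0}
    - {"grip": 0.04, "dx": -0.243, "dy": 0.049, "dz": -0.267, "yaw": 0}
    - {"grip": 0.04, "dx": -0.243, "dy": 0.049, "dz": -0.267, "yaw": 0}
  squeeze: 100

```text
t: 17.95
position: [0.6092, -0.2907, 0.4409]
eef_rot: [0.561, 0.222, 0.79, -0.109]
ft_force: [0.5, -1.3, -2.8]
finger_gap: 0.57
```

```bash
python3 st.py .60 -.28 .56; python3 - <<'E'
from plant import robot
import cv2
cv2.imwrite("pics/s9.png",robot.snapshot("side")["image"])
E
```

```text
[[-0.271, 0.474, 0.838], [0.229, 0.877, -0.422], [-0.935, 0.078, -0.347]] t 17.95 p [ 0.6092 -0.2907  0.4409] q [ 0.462  0.595 -0.066  0.931 -0.074  1.964 -0.096] F [ 0.49 -1.32 -2.8 ] gap 0.57
D [-0.1064  0.0143 -0.0535]
```

View pics/s9.png

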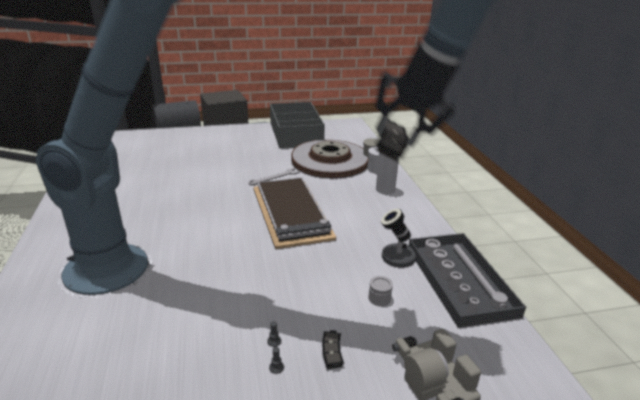

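The bench items look unmoved: small pad at (332,348), bolts at (273,335) and (276,360), piston at (380,290). The pad is still held. Joint 6 is now at its limit and the tilt is falling as the arm rises, so I continue up.

>>> move_arm:
  rows:
    - {"grip": 0.04, "dx": -0.23, "dy": 0.02, "dz": -0.087, "yaw": 0}
    - {"grip": 0.04, "dx": -0.23, "dy": 0.02, "dz": -0.087, "yaw": 0}
    - {"grip": 0.04, "dx": -0.23, "dy": 0.02, "dz": -0.087, "yaw": 0}
    - {"grip": 0.04, "dx": -0.23, "dy": 0.02, "dz": -0.087, "yaw": 0}
    - {"grip": 0.04, "dx": -0.23, "dy": 0.02, "dz": -0.087, "yaw": 0}
  squeeze: 100

```text
t: 18.5
position: [0.502, -0.3026, 0.6421]
eef_rot: [0.686, 0.26, 0.675, -0.075]
ft_force: [0.2, -4.4, -3.6]
finger_gap: 0.571
```

```bash
python3 st.py
```

```text
[[0.077, 0.454, 0.888], [0.248, 0.854, -0.458], [-0.966, 0.255, -0.046]] t 18.5 p [ 0.502  -0.3026  0.6421] q [ 1.11   0.354 -0.808  0.934 -0.01   1.965 -0.154] F [ 0.17 -4.37 -3.56] gap 0.571
```

>>> move_arm:
  rows:
    - {"grip": 0.04, "dx": -0.134, "dy": -0.103, "dz": 0.064, "yaw": 0}
    - {"grip": 0.04, "dx": -0.134, "dy": -0.103, "dz": 0.064, "yaw": 0}
    - {"grip": 0.04, "dx": -0.134, "dy": -0.103, "dz": 0.064, "yaw": 0}
    - {"grip": 0.04, "dx": -0.134, "dy": -0.103, "dz": 0.064, "yaw": 0}
  squeeze: 100

```text
t: 18.9
position: [0.4755, -0.3923, 0.6694]
eef_rot: [0.725, 0.267, 0.63, -0.081]
ft_force: [2.1, -0.9, -7.7]
finger_gap: 0.568
```

```bash
python3 st.py
```

```text
[[0.193, 0.454, 0.87], [0.22, 0.844, -0.49], [-0.956, 0.286, 0.063]] t 18.9 p [ 0.4755 -0.3923  0.6694] q [ 0.88   0.323 -0.18   0.846 -0.26   1.962  0.104] F [ 2.15 -0.92 -7.68] gap 0.568
```

>>> move_arm:
  rows:
    - {"grip": 0.04, "dx": -0.084, "dy": -0.249, "dz": -0.144, "yaw": 0}
    - {"grip": 0.04, "dx": -0.084, "dy": -0.249, "dz": -0.144, "yaw": 0}
    - {"grip": 0.04, "dx": -0.084, "dy": -0.249, "dz": -0.144, "yaw": 0}
    - {"grip": 0.04, "dx": -0.084, "dy": -0.249, "dz": -0.144, "yaw": 0}
    - {"grip": 0.04, "dx": -0.084, "dy": -0.249, "dz": -0.144, "yaw": 0}
  squeeze: 100

```text
t: 19.4
position: [0.2957, -0.4952, 0.6422]
eef_rot: [0.73, 0.265, 0.625, -0.084]
ft_force: [-0.1, -0.8, -3.2]
finger_gap: 0.569
```

```bash
python3 st.py
```

```text
[[0.206, 0.454, 0.867], [0.209, 0.845, -0.492], [-0.956, 0.283, 0.079]] t 19.4 p [ 0.2957 -0.4952  0.6422] q [ 1.577  0.324 -0.715  0.959 -0.093  1.965  0.346] F [-0.1  -0.82 -3.24] gap 0.569
```

>>> move_arm:
  rows:
    - {"grip": 0.04, "dx": -0.16, "dy": -0.025, "dz": 0.051, "yaw": 0}
    - {"grip": 0.04, "dx": -0.16, "dy": -0.025, "dz": 0.051, "yaw": 0}
    - {"grip": 0.04, "dx": -0.16, "dy": -0.025, "dz": 0.051, "yaw": 0}
    - {"grip": 0.04, "dx": -0.16, "dy": -0.025, "dz": 0.051, "yaw": 0}
  squeeze: 100

```text
t: 19.8
position: [0.1926, -0.4893, 0.8355]
eef_rot: [0.848, 0.213, 0.457, -0.163]
ft_force: [-4.3, -7.3, -2.9]
finger_gap: 0.574
```

```bash
python3 st.py
```

```text
[[0.53, 0.471, 0.705], [-0.082, 0.856, -0.51], [-0.844, 0.213, 0.492]] t 19.8 p [ 0.1926 -0.4893  0.8355] q [ 1.551  0.132 -0.17   0.782 -0.554  1.962  0.539] F [-4.31 -7.29 -2.92] gap 0.574
```

The tool axis is now within about 5° of the needed viewing direction. I am checking how the pad sits in the jaws.

```bash
python3 snap.py w10; python3 st.py .646 -.067 .224
```

```text
[[0.529, 0.504, 0.683], [-0.15, 0.848, -0.509], [-0.835, 0.167, 0.524]] t 19.85 p [ 0.1716 -0.4808  0.8631] q [ 1.579  0.109 -0.153  0.745 -0.557  1.967  0.54 ] F [-17.13   6.64  16.33] gap 0.567
D [ 0.7228  0.483  -0.2212]
```

View pics/w10.png

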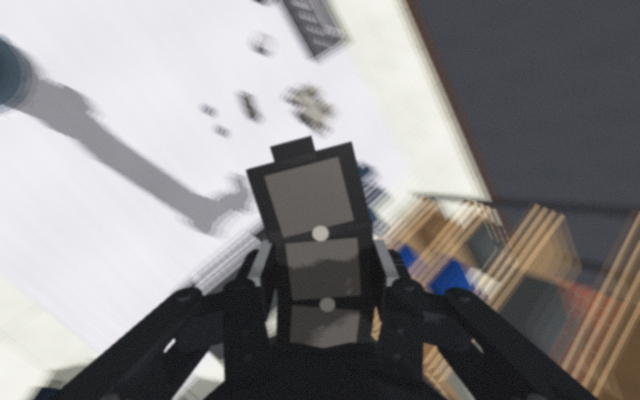

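The pad is still gripped. Its studs are at (320,233) and (327,304), so it has turned about 5.5° in the jaws and slid about 2-3 mm. I will correct for that with yaw, and I am moving gently to a point in front of the lens.

>>> move_arm:
  rows:
    - {"grip": 0.04, "dx": 0.012, "dy": 0.01, "dz": -0.005, "yaw": 0}
    - {"grip": 0.04, "dx": 0.035, "dy": 0.029, "dz": -0.014, "yaw": -2}
    - {"grip": 0.04, "dx": 0.06, "dy": 0.05, "dz": -0.024, "yaw": -4}
    - {"grip": 0.04, "dx": 0.09, "dy": 0.075, "dz": -0.035, "yaw": -6}
    - {"grip": 0.04, "dx": 0.12, "dy": 0.1, "dz": -0.047, "yaw": -8}
    - {"grip": 0.04, "dx": 0.15, "dy": 0.125, "dz": -0.059, "yaw": -10}
    - {"grip": 0.04, "dx": 0.18, "dy": 0.15, "dz": -0.07, "yaw": -12}
    - {"grip": 0.04, "dx": 0.2, "dy": 0.168, "dz": -0.079, "yaw": -12}
  squeeze: 120

```text
t: 20.65
position: [0.3107, -0.3246, 0.6776]
eef_rot: [0.867, 0.109, 0.466, -0.14]
ft_force: [0.8, -0.3, -3.2]
finger_gap: 0.565
```

```bash
python3 st.py .564 -.044 .346
```

```text
[[0.526, 0.344, 0.778], [-0.141, 0.937, -0.32], [-0.839, 0.059, 0.541]] t 20.65 p [ 0.3107 -0.3246  0.6776] q [ 1.496 -0.336 -0.335  1.543 -0.548  1.526  0.703] F [ 0.81 -0.26 -3.25] gap 0.565
D [ 0.3719  0.3307 -0.0722]
```

>>> move_arm:
  rows:
    - {"grip": 0.04, "dx": 0.03, "dy": 0.026, "dz": -0.006, "yaw": 0}
    - {"grip": 0.04, "dx": 0.06, "dy": 0.053, "dz": -0.012, "yaw": 0}
    - {"grip": 0.04, "dx": 0.09, "dy": 0.08, "dz": -0.017, "yaw": 0}
    - {"grip": 0.04, "dx": 0.12, "dy": 0.106, "dz": -0.023, "yaw": 0}
    - {"grip": 0.04, "dx": 0.15, "dy": 0.133, "dz": -0.029, "yaw": 0}
    - {"grip": 0.04, "dx": 0.18, "dy": 0.16, "dz": -0.035, "yaw": 0}
    - {"grip": 0.04, "dx": 0.21, "dy": 0.187, "dz": -0.041, "yaw": 0}
    - {"grip": 0.04, "dx": 0.24, "dy": 0.213, "dz": -0.047, "yaw": 0}
  squeeze: 120

```text
t: 21.45
position: [0.4684, -0.1453, 0.4665]
eef_rot: [0.866, 0.109, 0.469, -0.137]
ft_force: [0.4, -0.2, -4.1]
finger_gap: 0.564
```

```bash
python3 st.py .564 -.044 .346
```

```text
[[0.522, 0.339, 0.783], [-0.135, 0.939, -0.316], [-0.842, 0.06, 0.536]] t 21.45 p [ 0.4684 -0.1453  0.4665] q [ 0.66  -0.384 -0.323  1.998 -0.195  0.944  0.029] F [ 0.4  -0.16 -4.14] gap 0.564
D [ 0.1378  0.1203 -0.0217]
```

>>> move_arm:
  rows:
    - {"grip": 0.04, "dx": 0.025, "dy": 0.022, "dz": -0.004, "yaw": 0}
    - {"grip": 0.04, "dx": 0.05, "dy": 0.044, "dz": -0.008, "yaw": 0}
    - {"grip": 0.04, "dx": 0.075, "dy": 0.066, "dz": -0.012, "yaw": 0}
    - {"grip": 0.04, "dx": 0.1, "dy": 0.088, "dz": -0.016, "yaw": 0}
    - {"grip": 0.04, "dx": 0.12, "dy": 0.105, "dz": -0.02, "yaw": 0}
    - {"grip": 0.04, "dx": 0.132, "dy": 0.117, "dz": -0.021, "yaw": 0}
    - {"grip": 0.04, "dx": 0.138, "dy": 0.12, "dz": -0.022, "yaw": 0}
    - {"grip": 0.04, "dx": 0.138, "dy": 0.12, "dz": -0.022, "yaw": 0}
  squeeze: 120

```text
t: 22.25
position: [0.5623, -0.0429, 0.3424]
eef_rot: [0.864, 0.108, 0.472, -0.136]
ft_force: [0.4, -0.4, -2.9]
finger_gap: 0.569
```

```bash
python3 st.py .564 -.044 .346;python3 snap.py w11; python3 - <<'E'
from plant import robot
import cv2,pickle
S=robot.snapshot("side");pickle.dump(S,open("s11.pkl","wb"))
cv2.imwrite("pics/s11.png",cv2.resize(S["image"][90:280,290:450],None,fx=4,fy=3.1,interpolation=cv2.INTER_CUBIC))
E
```

```text
[[0.517, 0.337, 0.787], [-0.132, 0.94, -0.316], [-0.846, 0.059, 0.53]] t 22.25 p [ 0.5623 -0.0429  0.3424] q [ 0.716 -0.151 -0.73   2.057  0.084  0.656 -0.45 ] F [ 0.37 -0.39 -2.89] gap 0.569
D [-0.002  -0.0003  0.0036]
```

View pics/w11.png

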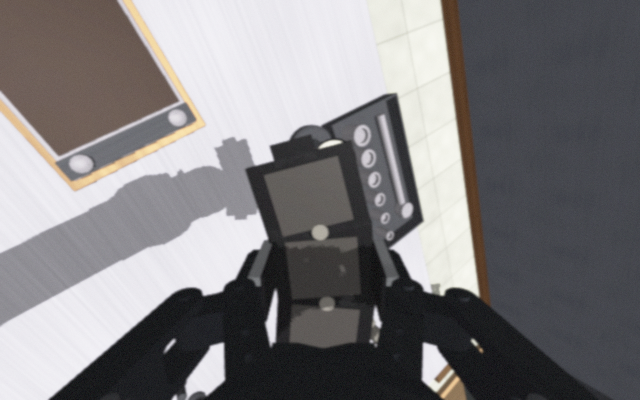

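View pics/s11.png

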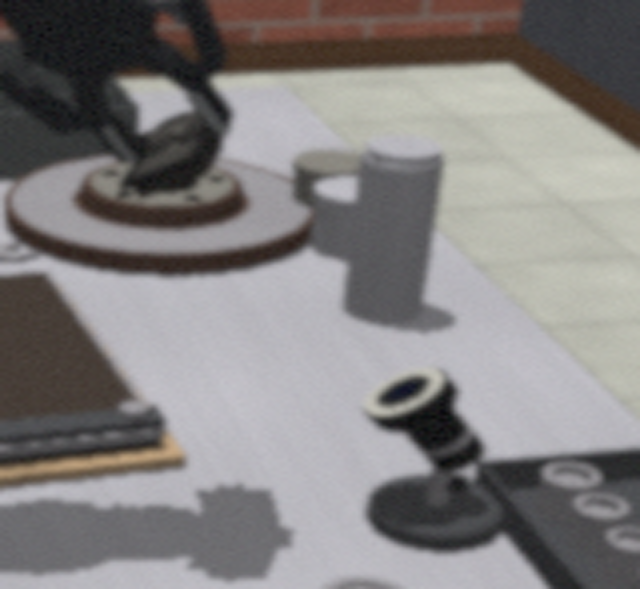

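```bash
python3 - <<'E'
import pickle
from h import *
p=pickle.load(open("w11.pkl","rb"));C=np.array(p["tool_from_camera"])
def at(uv,x):
    o,d=ray(p,uv,C);return o+d*(x-o[0])/d[0]
for nm,a,b in (("before",(323,228.5),(323,299)),("now",(319.8,232.5),(327,304.3))):
  for x in (-.002,0,.003,.006):
    A,B=at(a,x),at(b,x);m=(A+B)/2;print(nm,x,m.round(4),"L",np.linalg.norm(A-B).round(4),"ang",np.degrees(np.arctan2((A-B)[2],(A-B)[1])).round(2))
M=Rq  # axes
from plant import robot
s=robot.state();R0=Rq(s["eef_rot"]);lz=np.array([-.5514,.1581,.8192])
print("tool -x vs lens z deg",np.degrees(np.arccos(-R0[:,0]@lz)))
E
```

```text
before -0.002 [-0.002   0.0016 -0.0005] L 0.0402 ang 0.0
before 0 [ 0.      0.0004 -0.0005] L 0.0408 ang 0.0
before 0.003 [ 0.003  -0.0014 -0.0005] L 0.0418 ang 0.0
before 0.006 [ 0.006  -0.0033 -0.0005] L 0.0427 ang 0.0
now -0.002 [-0.002  -0.0011 -0.0002] L 0.0416 ang -5.02
now 0 [ 0.     -0.0023 -0.0002] L 0.0422 ang -5.02
now 0.003 [ 0.003  -0.0043 -0.0002] L 0.0432 ang -5.02
now 0.006 [ 0.006  -0.0062 -0.0002] L 0.0442 ang -5.02
tool -x vs lens z deg 2.542066078387627
```

```bash
python3 st.py .6486 -.0695 .2203
```

```text
[[0.52, 0.339, 0.784], [-0.135, 0.939, -0.317], [-0.843, 0.06, 0.534]] t 22.35 p [ 0.5631 -0.0447  0.3449] q [ 0.716 -0.153 -0.727  2.055  0.084  0.655 -0.45 ] F [ 0.03 -0.52 -4.31] gap 0.564
D [ 0.1529 -0.0017  0.0083]
```

>>> move_arm:
  rows:
    - {"grip": 0.04, "dx": 0.015, "dy": 0, "dz": 0.001, "yaw": 0}
    - {"grip": 0.04, "dx": 0.04, "dy": 0, "dz": 0.002, "yaw": 0}
    - {"grip": 0.04, "dx": 0.07, "dy": -0.001, "dz": 0.004, "yaw": 0}
    - {"grip": 0.04, "dx": 0.1, "dy": -0.001, "dz": 0.005, "yaw": 0}
    - {"grip": 0.04, "dx": 0.125, "dy": -0.001, "dz": 0.007, "yaw": 0}
    - {"grip": 0.04, "dx": 0.145, "dy": -0.0015, "dz": 0.008, "yaw": 0}
    - {"grip": 0.04, "dx": 0.15, "dy": -0.0015, "dz": 0.008, "yaw": 0}
    - {"grip": 0.04, "dx": 0.15, "dy": -0.0015, "dz": 0.008, "yaw": 0}
  squeeze: 120

```text
t: 23.15
position: [0.6466, -0.0702, 0.2221]
eef_rot: [0.865, 0.109, 0.471, -0.138]
ft_force: [0.2, -0.4, -4.3]
finger_gap: 0.566
```

```bash
python3 st.py .6486 -.0695 .2203;python3 snap.py w12; python3 - <<'E'
from plant import robot
import cv2,pickle
S=robot.snapshot("side");pickle.dump(S,open("s12.pkl","wb"))
cv2.imwrite("pics/s12.png",cv2.resize(S["image"][140:280,330:450],None,fx=5,fy=4,interpolation=cv2.INTER_CUBIC))
S=robot.snapshot("top");pickle.dump(S,open("t12.pkl","wb"))
cv2.imwrite("pics/t12.png",S["image"])
E
```

```text
[[0.519, 0.341, 0.784], [-0.136, 0.938, -0.319], [-0.844, 0.059, 0.533]] t 23.15 p [ 0.6466 -0.0702  0.2221] q [ 0.639  0.231 -0.727  2.02   0.697  0.487 -0.947] F [ 0.18 -0.41 -4.27] gap 0.566
D [0.0024 0.0012 0.0004]
```

View pics/w12.png

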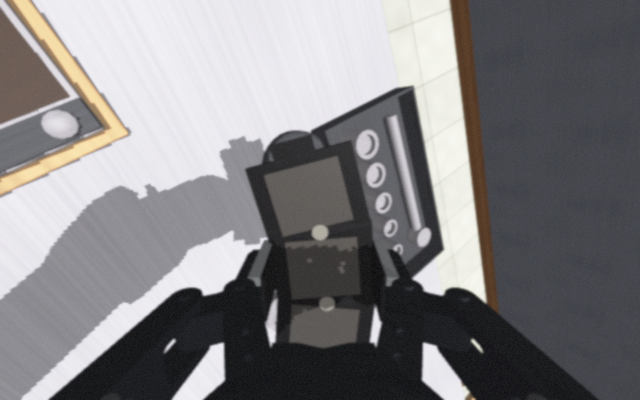

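View pics/s12.png

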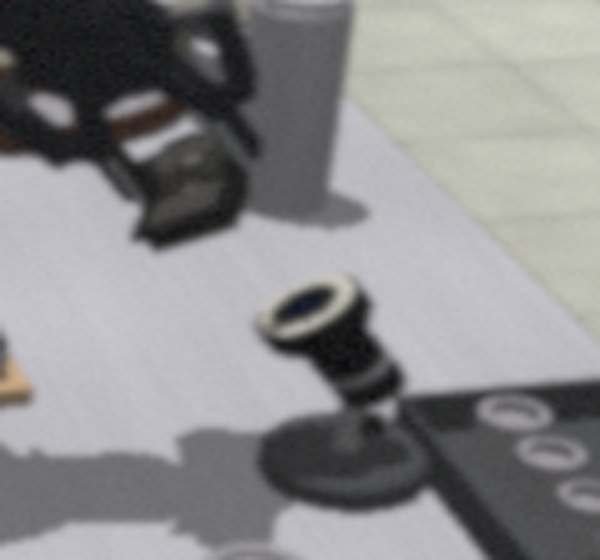

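View pics/t12.png

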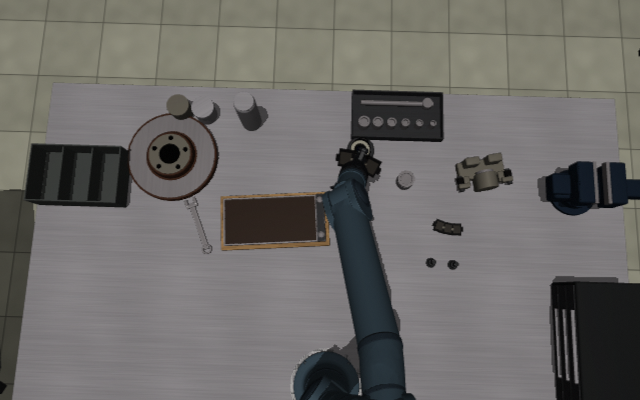

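The pad hangs in front of the lens: side view about (190,190), lens (310,305). The top view shows the small pad, bolts, piston and wrench unmoved. I am cross-checking my pad pose against the side and wrist pictures.

```bash
python3 - <<'E'
import pickle
from h import *
from plant import robot
S=pickle.load(open("s12.pkl","rb"));s=robot.state();R0=Rq(s["eef_rot"]);p0=s["position"]
a=np.radians(-5.0);Rp=np.array([[0,0,-1],[np.cos(a),-np.sin(a),0],[np.sin(a),np.cos(a),0]])
# pad axes in tool: z=-x; long axis along tool y rotated; pad y ~ tool z ; pad x = y cross z
yz=np.array([0,-np.sin(a),np.cos(a)]);zt=np.array([-1.,0,0]);xt=np.cross(yz,zt)
L=np.array([.7115,-.086,.127]);lz=np.array([-.5514,.1581,.8192])
im=cv2.resize(S["image"][140:280,330:450],None,fx=5,fy=5,interpolation=cv2.INTER_CUBIC)
for off,col in ((.012,(0,255,0)),(.0165,(0,0,255))):
    o=np.array([off,.001 if off<.015 else -.002,0]);W=lambda v:p0+R0@(o+v[0]*xt+v[1]*yz+v[2]*zt)
    pad=W((0,0,0));d=pad-L
    ly=np.array([.2756,.9613,0]);lx=np.cross(ly,lz)
    print(off,"pad",pad.round(4),"lens frame x,y,z",(d@lx).round(4),(d@ly).round(4),(d@lz).round(4),"facing",np.degrees(np.arccos((R0@zt)@lz)).round(2),"long axis elev",np.degrees(np.arcsin((R0@xt)[2])).round(2))
    for v in ((66,-12,14),(-66,-12,14),(58,14,16.5),(58,-38,16.5),(-58,14,16.5),(-58,-38,16.5),(0,26,16.5),(0,-26,16.5),(20,0,17.5),(-20,0,17.5),(0,-22,0)):
        u=(proj(S,W(np.array(v)/1000))-[330,140])*5;cv2.circle(im,tuple(int(round(x)) for x in u),3,col,-1)
cv2.imwrite("pics/ov12.png",im[:600])
E
```

```text
0.012 pad [ 0.654  -0.0695  0.2143] lens frame x,y,z 0.0011 0.0 0.1058 facing 2.39 long axis elev -0.73
0.0165 pad [ 0.6554 -0.0729  0.2104] lens frame x,y,z 0.0007 -0.0029 0.1013 facing 2.39 long axis elev -0.73
```

View pics/ov12.png

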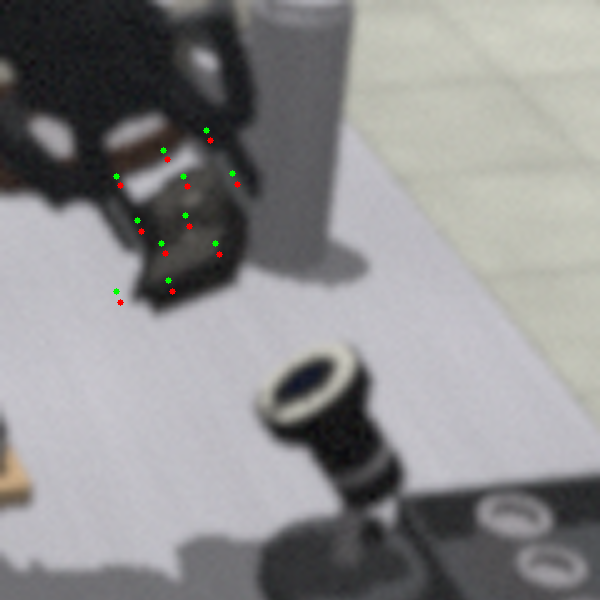

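```bash
python3 - <<'E'
import pickle
from h import *
S=pickle.load(open("s12.pkl","rb"))
im=S["image"][165:215,350:390];im=cv2.convertScaleAbs(im,alpha=2.2)
cv2.imwrite("pics/z12.png",cv2.resize(im,None,fx=12,fy=12,interpolation=cv2.INTER_CUBIC))
E
```

```text
(no output)
```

View pics/z12.png

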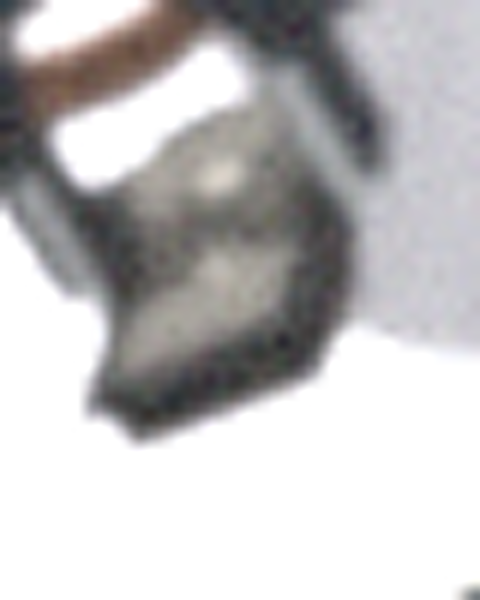

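```bash
python3 - <<'E'
import pickle
from h import *
from plant import robot
S=pickle.load(open("s12.pkl","rb"));p=pickle.load(open("w12.pkl","rb"));s=robot.state()
X,r=tri(ray(S,(367.8,179.0)),ray(p,(319.8,232.5),p["P"]));print(X.round(4),r)
print("tool",(Rq(s["eef_rot"]).T@(X-s["position"])).round(4), s["t"],s["joint_vel"].round(3))
E
```

```text
[ 0.6523 -0.0528  0.2211] 0.0008222522686453902
tool [ 0.0031  0.0164 -0.003 ] 23.3 [ 0.004 -0.005 -0.007 -0.     0.006 -0.001 -0.004]
```

```bash
python3 st.py; python3 - <<'E'
from plant import robot
print(robot.finish_job())
E
```

```text
[[0.523, 0.339, 0.782], [-0.135, 0.939, -0.317], [-0.842, 0.06, 0.536]] t 23.3 p [ 0.6474 -0.0688  0.2244] q [ 0.64   0.229 -0.73   2.02   0.698  0.487 -0.948] F [-0.35  0.7  -4.07] gap 0.567
the job is handed in; nothing more can be done
None
```

I sanded the larger pad in one stroke and handed the job in at 23.3 s with it held still in front of the lens. The hand-in gives no verdict, so I don't know whether it passed.

- **Stroke:** the pad's centre went from about -54 mm to +74 mm on the board. I estimated the press at about 9–10.5 N from the wrist force, read between moves. The pad stayed flat to within about 0.035 rad.
- **Final pose:** by my estimate the lining's centre is about 101 mm from the lens (97–106 mm depending on the view) and within about 4 mm of the line of sight. It faces the lens within about 2.5°, with its long axis level within about 1°.

**What went wrong**
- **Tilting the tool:** the moves cannot command a tilt, so I got the 35° lean by driving the arm against its reach and joint limits. One of those pushes ran away and dropped the held pad to about 60 mm (tool height) above the bench, near the caliper. Wrist force read about 35 N, which may have been a contact; I can't rule one out.
- **Pad slip:** by the next wrist picture, taken after I had recovered and finished tilting, the pad had turned about 5° in the fingers and slid a few millimetres. I corrected the turn with yaw.
- **Other objects:** in the last top picture the small pad, bolts, piston, wrench and camera all looked unmoved.

**Checks that disagreed**
- **Pad depth in the fingers:** the wrist view alone and the wrist and side views together gave depths about 8 mm apart. I used the middle value, and both ends are inside the ±15 mm tolerance.
- **Side-view outline:** the pad's near end was about 9 mm off my drawn outline in the side picture. I put that down to my rough model of the curved ends.

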